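# Load the parts spinner and hold its drive key home

## Task

Put the small shackle, the eye bolt and the round ring from the bench into the yellow spinner basket, then fit the red T-handled drive key into the splined hub in the middle of the basket: turn it until its ribs line up with the slots and slide it down until its collar sits fully home on the hub. A spring in the hub frees the brake only while the key is pressed, so finish still holding the key and keeping it pressed fully down; leave all the other things on the bench where they are.

Things in the scene. Friction and masses are not known exactly. Their poses are not given: they have to be found in the camera images.
- shackle: Small bright steel D-shackle lying flat, 13 mm thick, 220 g nominal. Origin on its underside, midway between its legs. Legs run along x, 52 mm over their outsides (y), 26 mm free between them; the round bow ends at x = +38 mm; dark cross pin at x = -25 mm from y = -31 to +35 mm. Legs are straight from x = -19 to +12 mm: grip across them there.
- eyebolt: Bright steel eye bolt lying flat, 12 mm thick, 150 g nominal. Origin on its underside, below the shank's axis: the shank (12 mm diameter) runs along x from x = -8 to +42 mm, the eye (40 mm outside diameter) is centred at x = -24 mm. Grip across the shank near x = +6 mm.
- ring: Bright steel round ring lying flat, 49 mm outside diameter, 23 mm inside, 13 mm thick, 140 g nominal. Origin under its centre; its yaw does not matter.
- spinner: Parts spinner, fixed: round yellow basket, 260 mm outside, 252 mm inside diameter, rim 54 mm and flat inner floor 12 mm above the bench; central steel hub, 52 mm diameter, top 60 mm above the bench. Origin on the bench, on the hub's axis. The hub's mouth is a cross of four slots 9 mm wide, reaching 17 mm or more from the axis along +x, -x, +y, -y. It does not turn.
- hub_top (a point): Centre of the hub's top face, on its axis, 60 mm above the bench; axes as spinner. The red plunger lies at the bottom of the slots, 18 mm below this point.
- plunger (a joint): Red spring plunger inside the hub (m): 0 when up, grows as it is pressed down; 0.010 when the key's collar sits on the hub, stop at 0.012. The spring pushes up with 6 N at 0 and 12 N at 0.010, so it lifts the key (220 g nominal) if the key is let go.
- key: Drive key, z up, 92 mm tall. Origin at the centre of its lower end. Up to 28 mm: plus-shaped ribs, 34 mm across along x and y, 6 mm thick, lower edges rounded; then a collar 48 mm wide to 34 mm; stem 18 mm wide to 70 mm; red bar handle to 92 mm, 90 mm long (x), 18 mm wide (y). Fits the hub at any quarter turn. Starts upright in the stand, lifts straight out.
- key_collar (a point): On the key's axis, at the underside of the collar, 28 mm above the key's lower end; axes as key. Fully home it lies at hub_top. At the start the collar rests on the stand's top.
- key_handle (a point): Centre of the red handle bar, on the key's axis, 81 mm above the key's lower end: grip here across the 18 mm width (y).
- stand: Black round stand, fixed, 68 mm diameter, top 34 mm above the bench, on a 100 mm square steel foot 4 mm thick, with a 41 mm bore that holds the key at any yaw. Origin on the bench under its centre.
- turnbuckle: Bystander: steel turnbuckle lying on the bench, 220 mm long (x), 34 mm wide, 16 mm thick; origin under its middle. Leave it.
- big_shackle: Bystander: big dark shackle lying flat, about 105 mm long and wide, 20 mm thick. Not to be loaded. Leave it.
- hexbolt: Bystander: brass bolt standing on its head, 28 mm diameter, 60 mm tall. Leave it.
- oil_can: Bystander: blue can, 54 mm diameter, 100 mm tall. Leave it.
- jar: Bystander: glass jar with green cap, 60 mm diameter, 80 mm tall. Leave it.
- wrench: Bystander: wrench lying on the bench behind the basket. Leave it.
There are look-alikes about, which are no part of the job. What is shaped like the ring but blue, green or pink is not meant.

How it is judged:
By the outcome, as a careful person would: the job done as asked, in the order asked, and still so for the second after the job is handed in, while the arm keeps its last pose, push and grip.
It also fails if it takes over 72 s, if anything falls off the work surface, if the arm or the gripper's body presses on something with over 40 N, if the wrist force passes 120 N, or if a joint passes its speed limit or range.

## Robot

A 6-joint arm with a two-finger parallel gripper is mounted at the origin on the work surface. World frame = base frame: x ahead of the robot, y to its left, z up, the work surface at z = 0. Lengths are in m, angles in rad, forces in N, time in s.
With the tool pointing down it reaches from about 0.35 to 0.975 m from the base axis. Payload 4.9 kg.
Tool frame: the origin (TCP) lies midway between the tips of the shut fingers; the grasp point (between the pads) lies 19 mm behind it (manip.grip_point_offset is the distance from the TCP to the grasp point, in m); z points along the fingers, y is the direction in which the jaws open and shut (so a half turn about z gives the same grasp; the last joint's range is limited). The gripper opens to 85 mm and grips with 20 to 120 N. Pads are 22 mm wide; open, the fingers measure 114 mm over their backs; the gripper's body (76 mm by 85 mm) begins 54 mm behind the grasp point. The pads swing forward as they close: fully open they stand 13 mm farther back than shut.
Start: joints at [-1.255, 0.053, 1.613, -0, 1.476, -0.119], TCP at [0.263, -0.567, 0.231] pointing down, gripper open.
Joint ranges: [-3.01, 3.01], [-1.01, 2.22], [0.06, 2.58], [-1.02, 4.17], [0.09, 2.62], [-3.14, 3.14]. Speed limits (rad/s): [2.57, 2.57, 3.14, 3.14, 3.14, 3.14].

## Interface

Orientations are given as a unit quaternion [w, x, y, z].
In Python, from plant import manip gives the robot as it stands. The module is installed in compiled form; this text tells all that it offers.
- The arm moves only by the tool send_rows, never from a script. Its argument "steps" is a list of rows, each a list of 6 numbers: the shift along the tool's x, y, z in m, then the turn, a rotation vector about the tool's x, y, z in degrees. In form: [[dx, dy, dz, wx, wy, wz], ...]. A call has 1 to 8 rows; each row shifts and turns the commanded pose from where the row before left it, along the tool's axes as they then stand; what a row does not reach is not made up. A row lasts 1/8 s, in which the tool goes at most 62.5 mm and 10.7 degrees, less where a joint would pass 70% of its speed; a pose out of reach is approached as far as the arm can. A call is refused whole if a number of a shift passes 0.0625 or a number of a turn 10.7, either way. A call with a gripper value outside its range is refused whole. "grip" is the opening, from 0 (shut) to 1 (fully open), set as the call begins (left out, the last holds). The fingers move at their own pace and stop on an object; the grip force is fixed at half the most. Time passes only in rows, so rows that do not move let the fingers close. It gives the time, the measured TCP pose, the force and the opening at its end, in the units of the state.
- manip.state(): the state, without advancing time (a new reading comes with each control period).
- manip.grab_frame(name): name is "scene" or "top"; returns the picture (384x512x3 uint8, blue, green, red); there is no depth.
- manip.get_calibration(name): a dict with "K" (3x3 intrinsics, pixels), "distortion" ([k1, k2, p1, p2, k3] as OpenCV has them; the pictures are not rectified), "R" (3x3) and "t" (3): a world point X has camera coordinates R X + t. Camera axes: x right, y down, z forward; pixel columns grow to the right and rows downward; lengths in m; the calibration is good to about 2 mm. A picture is of the moment at which its call begins. get_calibration takes no time and is no camera call.
- manip.job_done(): hands the job in, once; it reports no verdict.
The state is a dict: "time": time; "joint_pos": joint angles; "joint_vel": joint speeds; "joint_efforts": joint torques, N m; "tool_pos": TCP position; "tool_rot": TCP orientation; "contact_force": force on the tool from outside, world axes, zero at the start; "ft_torque": the same for the moment, N m; "gripper_width": opening from 0.0 (shut) to 1.0 (fully open).
Only numpy, scipy, OpenCV 4.12 (cv2) and the standard library are available. Lean on these libraries where they do the work, as an engineer would, in place of code of your own. Each camera call takes 0.05 s, during which the arm holds its last target.

## Working session

There is one attempt and no reset: what is moved stays moved. The work goes in short steps, Python scripts to look and compute and a tool call to move; the robot and the scene stay as the last step left them, time stands still between calls to the robot, and variables do not carry over. Pictures are saved under pics/ and viewed, and the job is handed in when it is done.

Besides the shell and the picture viewer there is one more tool, called after ">>>" as name([rows], argument=value, ...), one row to a line, values as JSON. send_rows: Moves the arm, as the interface text tells. Its arguments: {"type":"object","properties":{"steps":{"type":"array"},"grip":{"type":"number"}},"required":["steps"]}

```bash
mkdir -p pics; python3 - <<'E'
from plant import manip
import cv2,numpy as np
np.set_printoptions(precision=4,suppress=True)
for n in ("scene","top"):
    f=manip.grab_frame(n); cv2.imwrite(f"pics/{n}0.png",f); np.save(f"pics/{n}0.npy",f)
    print(n,manip.get_calibration(n))
print(manip.state(), manip.grip_point_offset)
E
```

```text
scene {'K': array([[379.1488,   0.    , 257.4963],
       [  0.    , 379.1488, 192.947 ],
       [  0.    ,   0.    ,   1.    ]]), 'distortion': array([0.0386, 0.    , 0.    , 0.    , 0.    ]), 'R': array([[-0.8372,  0.5469, -0.0032],
       [ 0.4157,  0.6324, -0.6537],
       [-0.3555, -0.5486, -0.7567]]), 't': array([ 0.4985, -0.1808,  1.2863])}
top {'K': array([[384.4759,   0.    , 253.9774],
       [  0.    , 384.4759, 193.4522],
       [  0.    ,   0.    ,   1.    ]]), 'distortion': array([-0.1284,  0.    ,  0.    ,  0.    ,  0.    ]), 'R': array([[ 0.0023, -0.9999, -0.0125],
       [-0.9822,  0.0001, -0.188 ],
       [ 0.188 ,  0.0127, -0.9821]]), 't': array([-0.0091,  0.5848,  1.194 ])}
{'time': 0.1, 'joint_pos': array([-1.255 ,  0.0533,  1.6142,  0.    ,  1.476 , -0.119 ]), 'joint_vel': array([ 0.0025, -0.0031, -0.0031,  0.0015, -0.0005,  0.0006]), 'joint_efforts': array([ -0.0001, -39.4904, -37.1362,  -0.0002,   0.0039,   0.    ]), 'tool_pos': array([ 0.2631, -0.5663,  0.2302]), 'tool_rot': array([-0.001 ,  0.9765,  0.2157, -0.0001]), 'contact_force': array([0.0398, 0.6689, 0.0691]), 'ft_torque': array([-0.0039, -0.032 ,  0.0026]), 'gripper_width': 0.9979517109337555} 0.0187
```

View pics/scene0.png

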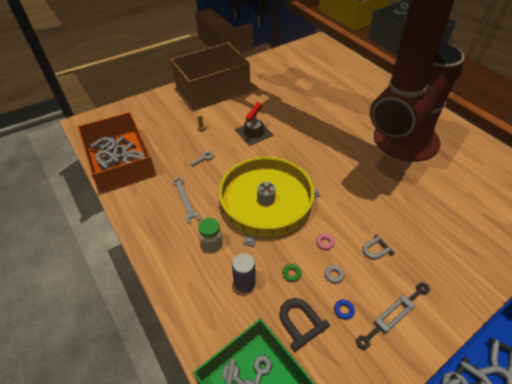

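View pics/top0.png

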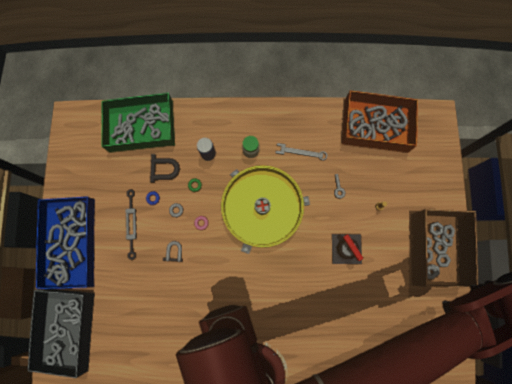

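The top view shows the shackle at about (174,250), the steel ring at (176,210), the eye bolt at (339,186), the key at (347,247) and the hub at (262,206). The coloured rings are decoys. Next I'll crop and measure.

```bash
cat > h.py <<'E'
import numpy as np, cv2
from plant import manip
np.set_printoptions(precision=4,suppress=True)
C={n:manip.get_calibration(n) for n in ("scene","top")}
def ray(n,px):
    c=C[n]; u=cv2.undistortPoints(np.array(px,float).reshape(-1,1,2),c["K"],c["distortion"]).reshape(-1,2)
    d=np.c_[u,np.ones(len(u))]@c["R"]; o=-c["R"].T@c["t"]; return o,d
def cast(n,px,z):
    o,d=ray(n,px); return o+d*((z-o[2])/d[:,2])[:,None]
def proj(n,X):
    c=C[n]; return cv2.projectPoints(np.array(X,float).reshape(-1,1,3),cv2.Rodrigues(c["R"])[0],c["t"],c["K"],c["distortion"])[0].reshape(-1,2)
def two(p1,p2):
    o1,d1=ray("scene",[p1]);o2,d2=ray("top",[p2]);d1=d1[0];d2=d2[0]
    A=np.c_[d1,-d2];s=np.linalg.lstsq(A,o2-o1,rcond=None)[0]
    a=o1+s[0]*d1;b=o2+s[1]*d2;return (a+b)/2,np.linalg.norm(a-b)
def crop(f,x,y,w,h,s): return cv2.resize(f[y:y+h,x:x+w],None,fx=s,fy=s,interpolation=cv2.INTER_CUBIC)
E
python3 - <<'E'
from h import *
t=np.load("pics/top0.npy");s=np.load("pics/scene0.npy")
a=np.hstack([crop(t,150,190,50,80,5),crop(t,320,165,50,50,5)[:400] if 0 else crop(t,315,165,80,80,5)[:, :],])
cv2.imwrite("pics/c1.png",a)
b=np.hstack([crop(t,320,225,55,45,6),crop(t,235,185,55,45,6)])
cv2.imwrite("pics/c2.png",b)
cv2.imwrite("pics/c3.png",np.hstack([crop(s,310,220,90,80,4),crop(s,180,90,100,80,4)]))
E
```

```text
(no output)
```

View pics/c1.png

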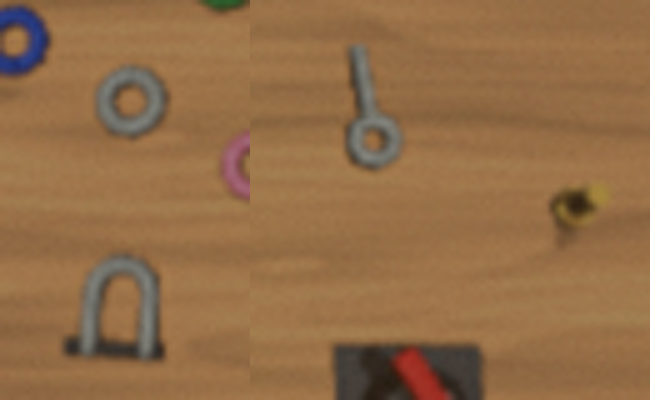

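View pics/c2.png

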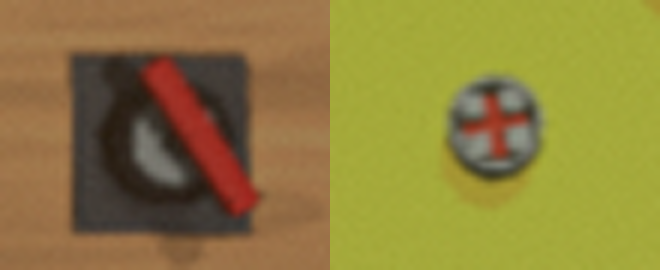

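View pics/c3.png

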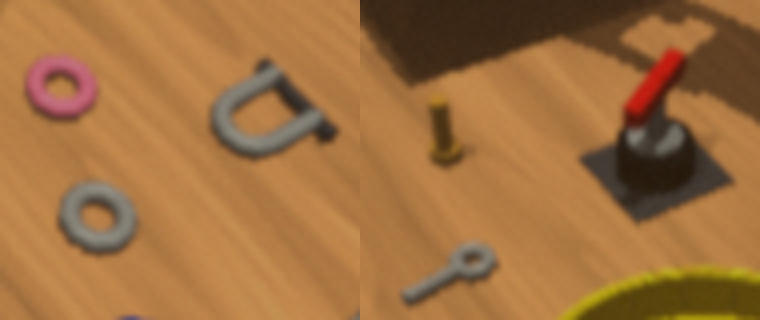

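The crops show all parts clearly. The shackle's bow points up in the image (+x world) and the eye bolt's shank also points up in the image. The handle runs diagonally, and the slots are red at about (262,206). Now I'll use masks.

```bash
cat >> h.py <<'E'
def mask(f,kind):
    hsv=cv2.cvtColor(f,cv2.COLOR_BGR2HSV).astype(int);h,s,v=hsv[...,0],hsv[...,1],hsv[...,2]
    if kind=="grey": m=(s<70)&(v>85)
    if kind=="red": m=((h<8)|(h>172))&(s>150)&(v>90)
    if kind=="yellow": m=(h>24)&(h<34)&(s>150)&(v>90)
    return m
def pix(m,box):
    x,y,w,h=box;yy,xx=np.nonzero(m[y:y+h,x:x+w]);return np.c_[xx+x,yy+y].astype(float)
E
python3 - <<'E'
from h import *
T=np.load("pics/top0.npy");S=np.load("pics/scene0.npy")
F={"top":T,"scene":S}
B={"ring":{"top":(166,200,20,22),"scene":(322,262,25,25)},
"shackle":{"top":(158,236,30,30),"scene":(355,230,45,35)},
"eye":{"top":(328,170,22,32),"scene":(185,145,35,26)}}
for k,b in B.items():
  for n in b:
    p=pix(mask(F[n],"grey"),b[n]); X=cast(n,p,0.009 if k!="eye" else .009)[:,:2]
    c=X.mean(0);w,V=np.linalg.eigh(np.cov(X.T)); (cx,cy),r,a=cv2.minAreaRect(X.astype(np.float32)*1000)
    print(k,n,len(p),"mean",c,"axis deg",np.degrees(np.arctan2(V[1,1],V[0,1])),"minrect",cx,cy,r,a)
for n,b in {"top":(325,225,45,45),"scene":(235,95,40,35)}.items():
    p=pix(mask(F[n],"red"),b);X=cast(n,p,.098 if n=="top" else .09)[:,:2]
    w,V=np.linalg.eigh(np.cov(X.T));print("key",n,len(p),p.mean(0),X.mean(0),np.degrees(np.arctan2(V[1,1],V[0,1])),cv2.minAreaRect(X.astype(np.float32)*1000))
for n,b in {"top":(245,190,35,35),"scene":(250,175,35,35)}.items():
    p=pix(mask(F[n],"grey"),b);X=cast(n,p,.06)[:,:2];print("hub",n,len(p),X.mean(0),cv2.minEnclosingCircle(X.astype(np.float32)*1000))
    p=pix(mask(F[n],"red"),b)
    if len(p):print(" plunger",len(p),cast(n,p,.042)[:,:2].mean(0))
# basket rim from top yellow
p=pix(mask(T,"yellow"),(210,155,105,105)).astype(np.float32)
print("basket",cv2.minEnclosingCircle((cast("top",p,.054)[:,:2]*1000).astype(np.float32)))
E
```

```text
ring top 102 mean [0.5377 0.256 ] axis deg 151.62067634638993 minrect 537.7890625 255.9367218017578 (41.79010009765625, 42.71018981933594) 46.18584442138672
ring scene 173 mean [0.5374 0.2593] axis deg -139.08936444661498 minrect 537.7532958984375 258.8325500488281 (44.171058654785156, 43.217891693115234) 10.464388847351074
shackle top 139 mean [0.4027 0.2589] axis deg 164.41999645775903 minrect 400.1221618652344 258.0876159667969 (48.52571105957031, 65.36173248291016) 84.80187225341797
shackle scene 199 mean [0.4017 0.2614] axis deg -174.7486729421187 minrect 400.7392578125 260.1778564453125 (50.785430908203125, 65.40758514404297) 88.56065368652344
eye top 111 mean [ 0.6114 -0.2953] axis deg -172.2386247649369 minrect 621.0708618164062 -298.4177551269531 (30.79441261291504, 79.96241760253906) 87.83025360107422
eye scene 90 mean [ 0.6125 -0.2905] axis deg -171.54769075535756 minrect 618.3800659179688 -285.13885498046875 (77.82604217529297, 32.0385627746582) 18.08269691467285
key top 166 [352.8976 246.9157] [ 0.409 -0.314] -148.36020472891616 ((408.7068786621094, -314.8869323730469), (88.67532348632812, 18.369754791259766), 32.561866760253906)
key scene 104 [253.0769 110.2596] [ 0.405  -0.3172] -146.8721829068384 ((404.8981628417969, -317.907470703125), (93.61726379394531, 20.359304428100586), 32.077022552490234)
hub top 106 [ 0.5452 -0.0346] ((545.8470458984375, -34.38534164428711), 25.085987091064453)
 plunger 33 [ 0.5481 -0.0355]
hub scene 115 [ 0.5482 -0.0286] ((548.3262329101562, -29.859094619750977), 23.802841186523438)
 plunger 1 [ 0.5358 -0.0361]
basket ((546.32275390625, -34.93644332885742), 134.17141723632812)
```

```bash
cat >> h.py <<'E'
def plan(tgt,phi=None,verbose=True):
    """shift along present tool axes (m) and wz (deg) to reach TCP target with tool x at yaw phi; tool down"""
    from scipy.spatial.transform import Rotation as R
    s=manip.state();q=s["tool_rot"];r=R.from_quat(np.r_[q[1:],q[0]]);M=r.as_matrix()
    p0=np.degrees(np.arctan2(M[1,0],M[0,0]))
    out=M.T@(np.array(tgt)-s["tool_pos"])
    print("t",s["time"],"pos",s["tool_pos"],"yaw",p0,"q6",s["joint_pos"][5],"F",s["contact_force"],"w",s["gripper_width"])
    print("shift tool",out,"wz",None if phi is None else (p0-phi+180)%360-180, "tilt z",M[:,2])
E
python3 - <<'E'
from h import *
T=np.load("pics/top0.npy");S=np.load("pics/scene0.npy");F={"top":T,"scene":S}
# eye ends
for n,b in {"top":(328,170,22,32),"scene":(185,145,35,26)}.items():
    p=pix(mask(F[n],"grey"),b);X=cast(n,p,.008)[:,:2];c=X.mean(0);w,V=np.linalg.eigh(np.cov(X.T));a=V[:,1]*np.sign(V[0,1]);
    u=(X-c)@a;v=(X-c)@V[:,0];tip=c+a*u.max();eye=X[u<u.min()+.036].mean(0)
    sh=X[u>u.min()+.045].mean(0);d=sh-eye
    print(n,"len",np.ptp(u),"tip",tip,"eye",eye,"yaw via eye->shank",np.degrees(np.arctan2(d[1],d[0])),"origin",eye+.024*d/np.linalg.norm(d))
# hub cross yaw, top
for n,b in {"top":(245,190,35,35)}.items():
    x,y,w,h=b;f=F[n][y:y+h,x:x+w].astype(float);red=np.clip(f[...,2]-f[...,1],0,None);hsv=red
    yy,xx=np.mgrid[y:y+h,x:x+w];P=np.c_[xx.ravel(),yy.ravel()].astype(float);X=cast(n,P,.042)[:,:2];W=red.ravel().copy()
    W[W<15]=0
    c=(X*W[:,None]).sum(0)/W.sum();
    W[np.linalg.norm(X-c,axis=1)>.02]=0;c=(X*W[:,None]).sum(0)/W.sum()
    D=X-c;z=D[:,0]+1j*D[:,1];print("plunger",c,"yaw",np.degrees(np.angle((W*z**4).sum()))/4)
# shackle legs yaw from axis symmetric: slices
for n,b in {"top":(158,236,30,30),"scene":(355,230,45,35)}.items():
    p=pix(mask(F[n],"grey"),b);X=cast(n,p,.009)[:,:2]
    L=X[(X[:,0]<.41)&(X[:,0]>.38)];m=L[:,1].mean()
    for g in (L[L[:,1]>m],L[L[:,1]<=m]):
        k=np.polyfit(g[:,0],g[:,1],1);print(n,"leg slope deg",np.degrees(np.arctan(k[0])),"y at .395",np.polyval(k,.395),len(g))
    print("xmax",X[:,0].max(),"xmin",X[:,0].min())
print(two((253.08,110.26),(352.9,246.9)))
E
```

```text
top len 0.08157744006712732 tip [ 0.6616 -0.2887] eye [ 0.5978 -0.2974] yaw via eye->shank 7.789291581266195 origin [ 0.6216 -0.2942]
scene len 0.07829981681514944 tip [ 0.6582 -0.2847] eye [ 0.5977 -0.2935] yaw via eye->shank 7.774858082215875 origin [ 0.6214 -0.2902]
plunger [ 0.5474 -0.0346] yaw 10.031041338815022
top leg slope deg -2.632485329191228 y at .395 0.27757046780214684 30
top leg slope deg -2.8556462382291095 y at .395 0.23944043233967616 30
xmax 0.43262137568839115 xmin 0.3667438033624014
scene leg slope deg -2.2583027442008423 y at .395 0.2805373481301408 42
scene leg slope deg -2.1359506891435944 y at .395 0.2417148734984812 39
xmax 0.4334398887288474 xmin 0.367419953443202
(array([ 0.4084, -0.3144,  0.0933]), np.float64(0.002414095939754673))
```

```bash
cat >> h.py <<'E'
from scipy.spatial.transform import Rotation as Rot
def rows(*wps):
    """wps: (pos,phi,nrows); rows from the present pose, rounded"""
    s=manip.state();q=s["tool_rot"];M=Rot.from_quat(np.r_[q[1:],q[0]]).as_matrix();p=s["tool_pos"].copy()
    phi=np.degrees(np.arctan2(M[1,0],M[0,0]))
    print("t %.2f"%s["time"],"pos",p,"yaw %.2f"%phi,"q6 %.2f"%s["joint_pos"][5],"F",s["contact_force"],"w %.3f"%s["gripper_width"],"zax",M[:,2])
    for t,ph,n in wps:
        t=np.array(t);ph=phi if ph is None else ph;wz=((phi-ph+180)%360-180)/n;d=(t-p)/n
        L=[]
        for i in range(n):
            a=np.radians(phi);x,y=[np.cos(a),np.sin(a)],[np.sin(a),-np.cos(a)]
            r=[round(float(d[:2]@x),3),round(float(d[:2]@y),3),round(float(-d[2]),3),0,0,round(wz,1)];L.append(r)
            p=p+np.array([r[0]*x[0]+r[1]*y[0],r[0]*x[1]+r[1]*y[1],-r[2]]);phi-=r[5]
        print(L,"-> ",p,phi)
E
python3 -c "
from h import *
rows(((.48,-.25,.23),-2.5,8),((.5,0,.2),-2.5,6),((.393,.26,.10),-2.5,6))"
```

```text
t 0.10 pos [ 0.2631 -0.5663  0.2302] yaw 24.91 q6 -0.12 F [0.0398 0.6689 0.0691] w 0.998 zax [-0.0006  0.0018 -1.    ]
[[0.041, -0.024, 0.0, 0, 0, np.float64(3.4)], [0.04, -0.027, 0.0, 0, 0, np.float64(3.4)], [0.038, -0.029, 0.0, 0, 0, np.float64(3.4)], [0.036, -0.031, 0.0, 0, 0, np.float64(3.4)], [0.034, -0.033, 0.0, 0, 0, np.float64(3.4)], [0.032, -0.035, 0.0, 0, 0, np.float64(3.4)], [0.03, -0.037, 0.0, 0, 0, np.float64(3.4)], [0.028, -0.039, 0.0, 0, 0, np.float64(3.4)]] ->  [ 0.4795 -0.2521  0.2302] -2.2872630470982918
[[0.002, -0.042, 0.005, 0, 0, np.float64(0.0)], [0.002, -0.042, 0.005, 0, 0, np.float64(0.0)], [0.002, -0.042, 0.005, 0, 0, np.float64(0.0)], [0.002, -0.042, 0.005, 0, 0, np.float64(0.0)], [0.002, -0.042, 0.005, 0, 0, np.float64(0.0)], [0.002, -0.042, 0.005, 0, 0, np.float64(0.0)]] ->  [ 0.5016 -0.0008  0.2002] -2.2872630470982918
[[-0.02, -0.043, 0.017, 0, 0, np.float64(0.0)], [-0.02, -0.043, 0.017, 0, 0, np.float64(0.0)], [-0.02, -0.043, 0.017, 0, 0, np.float64(0.0)], [-0.02, -0.043, 0.017, 0, 0, np.float64(0.0)], [-0.02, -0.043, 0.017, 0, 0, np.float64(0.0)], [-0.02, -0.043, 0.017, 0, 0, np.float64(0.0)]] ->  [0.392  0.2618 0.0982] -2.2872630470982918
```

>>> send_rows([
  [0.041, -0.024, 0, 0, 0, 3.4],
  [0.04, -0.027, 0, 0, 0, 3.4],
  [0.038, -0.029, 0, 0, 0, 3.4],
  [0.036, -0.031, 0, 0, 0, 3.4],
  [0.034, -0.033, 0, 0, 0, 3.4],
  [0.032, -0.035, 0, 0, 0, 3.4],
  [0.03, -0.037, 0, 0, 0, 3.4],
  [0.028, -0.039, 0, 0, 0, 3.4],
], grip=1)

```text
time: 1.1
tool_pos: [0.4801, -0.2511, 0.2308]
tool_rot: [-0.0, 1.0, -0.021, -0.0]
contact_force: [0.5, -0.0, 0.2]
gripper_width: 1.0
```

>>> send_rows([
  [0.002, -0.042, 0.005, 0, 0, 0],
  [0.002, -0.042, 0.005, 0, 0, 0],
  [0.002, -0.042, 0.005, 0, 0, 0],
  [0.002, -0.042, 0.005, 0, 0, 0],
  [0.002, -0.042, 0.005, 0, 0, 0],
  [0.002, -0.042, 0.005, 0, 0, 0],
])

```text
time: 1.85
tool_pos: [0.5014, 0.0001, 0.2007]
tool_rot: [-0.0, 1.0, -0.02, -0.0]
contact_force: [0.7, 0.4, 0.4]
gripper_width: 0.998
```

>>> send_rows([
  [-0.02, -0.043, 0.017, 0, 0, 0],
  [-0.02, -0.043, 0.017, 0, 0, 0],
  [-0.02, -0.043, 0.017, 0, 0, 0],
  [-0.02, -0.043, 0.017, 0, 0, 0],
  [-0.02, -0.043, 0.017, 0, 0, 0],
  [-0.02, -0.043, 0.017, 0, 0, 0],
  [0, 0, 0, 0, 0, 0],
])

```text
time: 2.72
tool_pos: [0.3893, 0.2627, 0.0971]
tool_rot: [0.001, 1.0, -0.018, -0.002]
contact_force: [-0.5, -0.8, 0.4]
gripper_width: 0.996
```

```bash
python3 -c "
from h import *
rows(((.393,.26,.045),-2.5,2),((.393,.26,.001),-2.5,3))"
```

```text
t 2.73 pos [0.3893 0.2627 0.0971] yaw -2.01 q6 2.04 F [-0.5085 -0.7518  0.4437] w 0.996 zax [-0.0041 -0.0015 -1.    ]
[[0.002, 0.001, 0.026, 0, 0, np.float64(0.2)], [0.002, 0.001, 0.026, 0, 0, np.float64(0.2)]] ->  [0.3932 0.2606 0.0451] -2.414383739029163
[[-0.0, 0.0, 0.015, 0, 0, np.float64(0.0)], [-0.0, 0.0, 0.015, 0, 0, np.float64(0.0)], [-0.0, 0.0, 0.015, 0, 0, np.float64(0.0)]] ->  [0.3932 0.2606 0.0001] -2.414383739029163
```

>>> send_rows([
  [0.002, 0.001, 0.026, 0, 0, 0.2],
  [0.002, 0.001, 0.026, 0, 0, 0.2],
  [0, 0, 0.015, 0, 0, 0],
  [0, 0, 0.015, 0, 0, 0],
  [0, 0, 0.013, 0, 0, 0],
  [0, 0, 0, 0, 0, 0],
])

```text
time: 3.48
tool_pos: [0.3954, 0.2587, 0.0033]
tool_rot: [0.0, 1.0, -0.024, -0.001]
contact_force: [-0.9, 0.0, 0.6]
gripper_width: 1.001
```

```bash
python3 -c "
from h import *
rows(((.393,.26,.001),-2.5,1))
S=manip.grab_frame('scene');T=manip.grab_frame('top')
cv2.imwrite('pics/g1.png',np.hstack([crop(S,330,180,90,100,4),crop(T,140,200,80,100,4)]))"
```

```text
t 3.48 pos [0.3954 0.2587 0.0033] yaw -2.69 q6 2.04 F [-0.8911  0.0166  0.5668] w 1.001 zax [-0.0019 -0.0008 -1.    ]
[[-0.002, -0.001, 0.002, 0, 0, np.float64(-0.2)]] ->  [0.3934 0.2598 0.0013] -2.4934539146526196
```

View pics/g1.png

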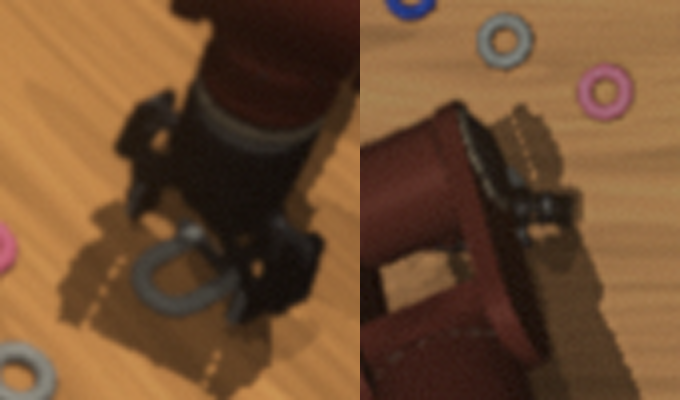

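The shackle sits between the open fingers, with the bow forward. I'll close at roughly TCP z = 0.001.

>>> send_rows([
  [-0.002, -0.001, 0.002, 0, 0, 0],
  [0, 0, 0, 0, 0, 0],
  [0, 0, 0, 0, 0, 0],
  [0, 0, 0, 0, 0, 0],
  [0, 0, 0, 0, 0, 0],
  [0, 0, 0, 0, 0, 0],
], grip=0)

```text
time: 4.32
tool_pos: [0.3947, 0.2607, 0.0034]
tool_rot: [-0.0, 1.0, -0.023, 0.001]
contact_force: [-1.9, 0.7, 5.4]
gripper_width: 0.569
```

>>> send_rows([
  [0, 0, -0.03, 0, 0, 0],
  [0, 0, -0.04, 0, 0, 0],
  [0, 0, -0.04, 0, 0, 0],
])

```text
time: 4.7
tool_pos: [0.3933, 0.2599, 0.1126]
tool_rot: [0.0, 1.0, -0.023, -0.001]
contact_force: [1.4, -0.4, -1.6]
gripper_width: 0.573
```

```bash
python3 -c "
from h import *
rows(((.472,-.032,.12),-2.5,7),((.470,-.034,.03),-2.5,3))
S=manip.grab_frame('scene')
cv2.imwrite('pics/g2.png',crop(S,310,130,130,150,4))"
```

```text
t 4.70 pos [0.3933 0.2599 0.1126] yaw -2.68 q6 2.04 F [ 1.3951 -0.3847 -1.5784] w 0.573 zax [-0.0013 -0.0007 -1.    ]
[[0.013, 0.041, -0.001, 0, 0, np.float64(-0.0)], [0.013, 0.041, -0.001, 0, 0, np.float64(-0.0)], [0.013, 0.041, -0.001, 0, 0, np.float64(-0.0)], [0.013, 0.041, -0.001, 0, 0, np.float64(-0.0)], [0.013, 0.041, -0.001, 0, 0, np.float64(-0.0)], [0.013, 0.041, -0.001, 0, 0, np.float64(-0.0)], [0.013, 0.041, -0.001, 0, 0, np.float64(-0.0)]] ->  [ 0.4708 -0.0311  0.1196] -2.6819111561913838
[[-0.0, 0.001, 0.03, 0, 0, np.float64(-0.1)], [-0.0, 0.001, 0.03, 0, 0, np.float64(-0.1)], [-0.0, 0.001, 0.03, 0, 0, np.float64(-0.1)]] ->  [ 0.4707 -0.0341  0.0296] -2.3819111561913835
```

View pics/g2.png

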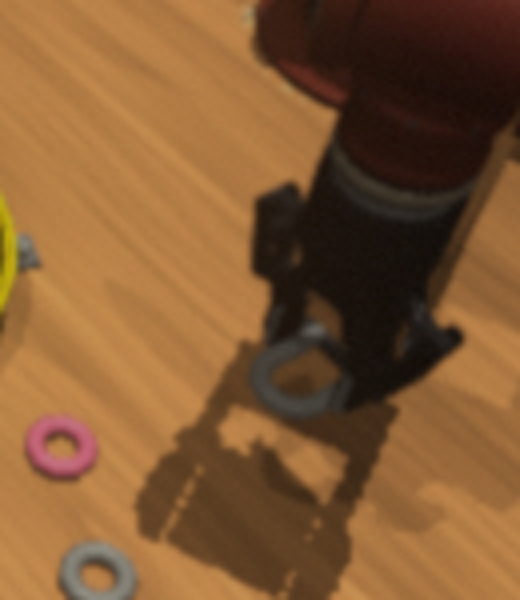

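The shackle is held and lifted, hanging level between the fingers. Now I'll move it to the basket.

>>> send_rows([
  [0.013, 0.041, -0.001, 0, 0, 0],
  [0.013, 0.041, -0.001, 0, 0, 0],
  [0.013, 0.041, -0.001, 0, 0, 0],
  [0.013, 0.041, -0.001, 0, 0, 0],
  [0.013, 0.041, -0.001, 0, 0, 0],
  [0.013, 0.041, -0.001, 0, 0, 0],
  [0.012, 0.042, -0.001, 0, 0, 0],
  [0, 0.002, 0.01, 0, 0, 0],
])

```text
time: 5.75
tool_pos: [0.4714, -0.036, 0.1096]
tool_rot: [0.0, 1.0, -0.025, 0.001]
contact_force: [-0.1, 0.8, -2.2]
gripper_width: 0.568
```

>>> send_rows([
  [0, 0, 0.03, 0, 0, 0],
  [0, 0, 0.03, 0, 0, 0],
  [0, 0, 0.02, 0, 0, 0],
  [0, 0, 0.01, 0, 0, 0],
  [0, 0, 0, 0, 0, 0],
])

```text
time: 6.38
tool_pos: [0.4695, -0.033, 0.0184]
tool_rot: [-0.0, 1.0, -0.023, -0.001]
contact_force: [1.1, 0.2, -0.9]
gripper_width: 0.571
```

```bash
python3 -c "
from h import *
rows(((.470,-.034,.018),-2.5,1))
S=manip.grab_frame('scene')
cv2.imwrite('pics/g3.png',crop(S,200,100,150,150,4))"
```

```text
t 6.38 pos [ 0.4695 -0.033   0.0184] yaw -2.65 q6 1.39 F [ 1.0885  0.1542 -0.9309] w 0.571 zax [-0.002   0.0006 -1.    ]
[[0.001, 0.001, 0.0, 0, 0, np.float64(-0.2)]] ->  [ 0.4704 -0.0341  0.0184] -2.4525721363426296
```

View pics/g3.png

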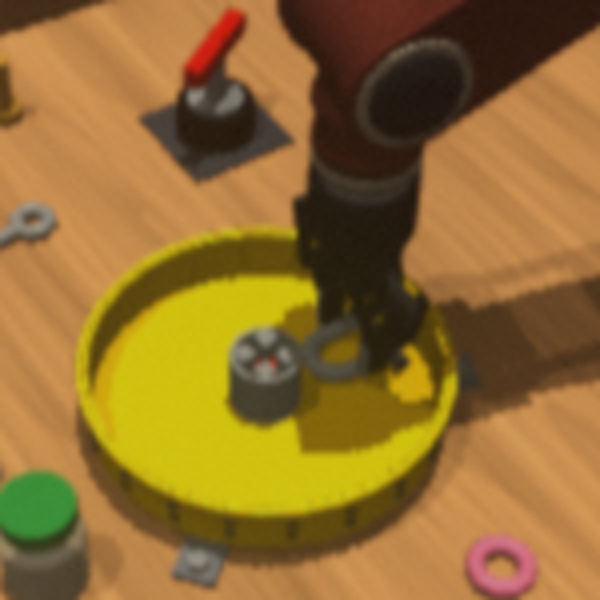

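The shackle is just above the floor and clear of the hub and rim. I'll release it.

>>> send_rows([
  [0, 0, 0.002, 0, 0, 0],
  [0, 0, 0, 0, 0, 0],
  [0, 0, 0, 0, 0, 0],
  [0, 0, -0.03, 0, 0, 0],
  [0, 0, -0.05, 0, 0, 0],
  [0, 0, -0.05, 0, 0, 0],
], grip=0.8)

```text
time: 7.18
tool_pos: [0.4701, -0.0337, 0.1488]
tool_rot: [-0.0, 1.0, -0.024, -0.0]
contact_force: [0.0, -0.6, 0.6]
gripper_width: 0.802
```

```bash
python3 -c "
from h import *
rows(((.6274,-.291,.10),7.8,7),((.6274,-.2914,.003),7.8,4))
T=manip.grab_frame('scene')
cv2.imwrite('pics/g4.png',crop(T,200,100,150,150,4))"
```

```text
t 7.17 pos [ 0.4701 -0.0337  0.1488] yaw -2.69 q6 1.39 F [ 0.0004 -0.5972  0.5572] w 0.802 zax [-0.  0. -1.]
[[0.024, 0.036, 0.007, 0, 0, np.float64(-1.5)], [0.023, 0.036, 0.007, 0, 0, np.float64(-1.5)], [0.022, 0.037, 0.007, 0, 0, np.float64(-1.5)], [0.021, 0.037, 0.007, 0, 0, np.float64(-1.5)], [0.02, 0.038, 0.007, 0, 0, np.float64(-1.5)], [0.019, 0.039, 0.007, 0, 0, np.float64(-1.5)], [0.018, 0.039, 0.007, 0, 0, np.float64(-1.5)]] ->  [ 0.6255 -0.2913  0.0998] 7.805532034382627
[[0.0, 0.0, 0.024, 0, 0, np.float64(0.0)], [0.0, 0.0, 0.024, 0, 0, np.float64(0.0)], [0.0, 0.0, 0.024, 0, 0, np.float64(0.0)], [0.0, 0.0, 0.024, 0, 0, np.float64(0.0)]] ->  [ 0.6255 -0.2913  0.0038] 7.805532034382627
```

View pics/g4.png

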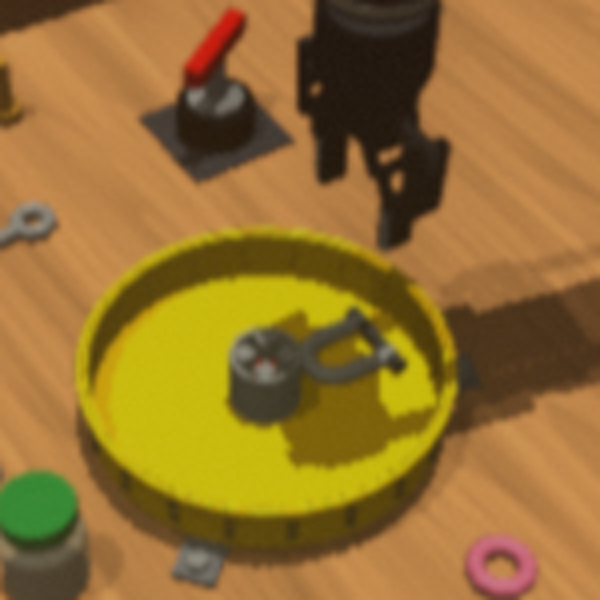

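The shackle lies on the basket floor. Next is the eye bolt.

>>> send_rows([
  [0.024, 0.036, 0.007, 0, 0, -1.5],
  [0.023, 0.036, 0.007, 0, 0, -1.5],
  [0.022, 0.037, 0.007, 0, 0, -1.5],
  [0.022, 0.037, 0.007, 0, 0, -1.5],
  [0.021, 0.038, 0.007, 0, 0, -1.5],
  [0.019, 0.039, 0.007, 0, 0, -1.5],
  [0.018, 0.039, 0.007, 0, 0, -1.5],
  [0, 0, 0, 0, 0, 0],
], grip=0.6)

```text
time: 8.22
tool_pos: [0.6282, -0.2934, 0.0971]
tool_rot: [-0.0, 0.998, 0.067, -0.0]
contact_force: [0.3, -0.6, -0.3]
gripper_width: 0.598
```

>>> send_rows([
  [0, 0, 0.024, 0, 0, 0],
  [0, 0, 0.024, 0, 0, 0],
  [0, 0, 0.02, 0, 0, 0],
  [0, 0, 0.02, 0, 0, 0],
  [0, 0, 0, 0, 0, 0],
])

```text
time: 8.85
tool_pos: [0.6261, -0.2899, 0.0072]
tool_rot: [-0.001, 0.998, 0.068, -0.002]
contact_force: [-0.1, -0.1, 0.3]
gripper_width: 0.599
```

```bash
python3 -c "
from h import *
rows(((.6274,-.2914,.003),7.8,1))
S=manip.grab_frame('scene');T=manip.grab_frame('top')
cv2.imwrite('pics/g5.png',np.hstack([crop(S,170,110,80,80,4),crop(T,300,150,80,80,4)]))"
```

```text
t 8.85 pos [ 0.6261 -0.2899  0.0072] yaw 7.83 q6 0.89 F [-0.1269 -0.101   0.308 ] w 0.599 zax [-0.0042  0.0026 -1.    ]
[[0.001, 0.002, 0.004, 0, 0, np.float64(0.0)]] ->  [ 0.6273 -0.2917  0.0032] 7.829811458179827
```

View pics/g5.png

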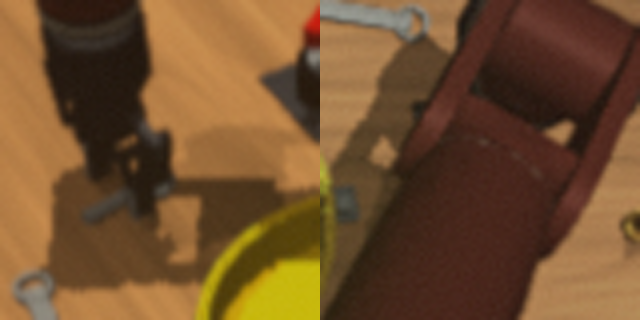

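The shank runs between the fingers. I'll go down 3 mm, close, and lift.

>>> send_rows([
  [0.001, 0.002, 0.003, 0, 0, 0],
  [0, 0, 0, 0, 0, 0],
  [0, 0, 0, 0, 0, 0],
  [0, 0, 0, 0, 0, 0],
  [0, 0, 0, 0, 0, 0],
  [0, 0, 0, 0, 0, 0],
  [0, 0, 0, 0, 0, 0],
], grip=0)

```text
time: 9.82
tool_pos: [0.6297, -0.2933, 0.0083]
tool_rot: [0.0, 0.998, 0.068, 0.001]
contact_force: [0.0, 1.0, 5.5]
gripper_width: 0.078
```

>>> send_rows([
  [0, 0, -0.02, 0, 0, 0],
  [0, 0, -0.05, 0, 0, 0],
  [0, 0, -0.05, 0, 0, 0],
])

```text
time: 10.2
tool_pos: [0.6281, -0.2926, 0.1278]
tool_rot: [-0.001, 0.998, 0.068, -0.001]
contact_force: [2.0, -0.4, -1.4]
gripper_width: 0.071
```

```bash
python3 -c "
from h import *
rows(((.550,-.110,.12),0,6),((.550,-.110,.018),0,4))
S=manip.grab_frame('scene')
cv2.imwrite('pics/g6.png',crop(S,170,80,120,120,5))"
```

```text
t 10.20 pos [ 0.6281 -0.2926  0.1278] yaw 7.81 q6 0.89 F [ 1.9646 -0.4274 -1.3866] w 0.071 zax [-0.0021  0.0011 -1.    ]
[[-0.009, -0.032, 0.001, 0, 0, np.float64(1.3)], [-0.009, -0.032, 0.001, 0, 0, np.float64(1.3)], [-0.01, -0.031, 0.001, 0, 0, np.float64(1.3)], [-0.011, -0.031, 0.001, 0, 0, np.float64(1.3)], [-0.012, -0.031, 0.001, 0, 0, np.float64(1.3)], [-0.012, -0.031, 0.001, 0, 0, np.float64(1.3)]] ->  [ 0.5503 -0.11    0.1218] 0.013004200615491346
[[-0.0, -0.0, 0.026, 0, 0, np.float64(0.0)], [-0.0, -0.0, 0.026, 0, 0, np.float64(0.0)], [-0.0, -0.0, 0.026, 0, 0, np.float64(0.0)], [-0.0, -0.0, 0.026, 0, 0, np.float64(0.0)]] ->  [ 0.5503 -0.11    0.0178] 0.013004200615491346
```

View pics/g6.png

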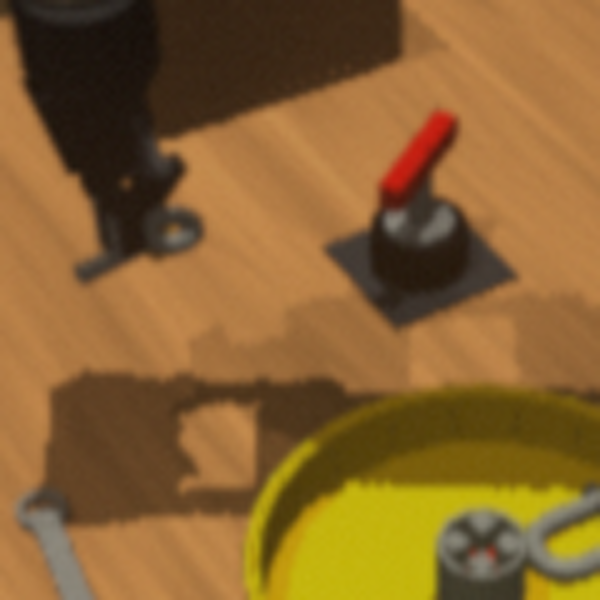

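The eye bolt is held level. I'll place it at the right side of the basket.

>>> send_rows([
  [-0.008, -0.032, 0.001, 0, 0, 1.3],
  [-0.008, -0.032, 0.001, 0, 0, 1.3],
  [-0.009, -0.031, 0.001, 0, 0, 1.3],
  [-0.01, -0.031, 0.001, 0, 0, 1.3],
  [-0.011, -0.031, 0.001, 0, 0, 1.3],
  [-0.011, -0.031, 0.001, 0, 0, 1.3],
  [0, 0, 0.01, 0, 0, 0],
])

```text
time: 11.12
tool_pos: [0.5568, -0.1084, 0.1116]
tool_rot: [0.0, 1.0, 0.001, 0.0]
contact_force: [-0.2, -0.6, -2.1]
gripper_width: 0.071
```

>>> send_rows([
  [0, 0, 0.026, 0, 0, 0],
  [0, 0, 0.026, 0, 0, 0],
  [0, 0, 0.024, 0, 0, 0],
  [0, 0, 0.013, 0, 0, 0],
  [0, 0, 0, 0, 0, 0],
])

```text
time: 11.75
tool_pos: [0.5572, -0.1105, 0.0218]
tool_rot: [-0.0, 1.0, -0.0, -0.0]
contact_force: [0.8, -0.1, -1.8]
gripper_width: 0.073
```

```bash
python3 -c "
from h import *
rows(((.555,-.110,.021),0,1))
S=manip.grab_frame('scene')
cv2.imwrite('pics/g7.png',crop(S,200,100,130,150,4))"
```

```text
t 11.75 pos [ 0.5572 -0.1105  0.0218] yaw -0.00 q6 1.24 F [ 0.8406 -0.1152 -1.7625] w 0.073 zax [-0.0007  0.     -1.    ]
[[-0.002, -0.0, 0.001, 0, 0, np.float64(-0.0)]] ->  [ 0.5552 -0.1105  0.0208] -0.00483553809310202
```

View pics/g7.png

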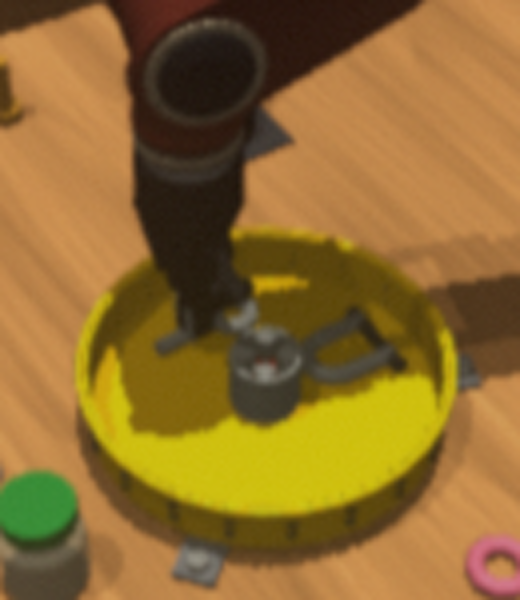

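>>> send_rows([
  [-0.001, 0, 0.002, 0, 0, 0],
  [0, 0, 0, 0, 0, 0],
  [0, 0, 0, 0, 0, 0],
  [0, 0, -0.04, 0, 0, 0],
  [0, 0, -0.06, 0, 0, 0],
  [0, 0, -0.04, 0, 0, 0],
], grip=0.35)

```text
time: 12.55
tool_pos: [0.5573, -0.1103, 0.1639]
tool_rot: [0.001, 1.0, 0.0, 0.002]
contact_force: [0.3, -0.1, 0.2]
gripper_width: 0.346
```

```bash
python3 -c "
from h import *
rows(((.5376,.2577,.10),0,8),((.5376,.2577,.002),0,4))
S=manip.grab_frame('scene')
cv2.imwrite('pics/g8.png',crop(S,200,130,150,150,4))"
```

```text
t 12.55 pos [ 0.5573 -0.1103  0.1639] yaw 0.02 q6 1.24 F [ 0.2766 -0.058   0.1992] w 0.346 zax [ 0.0037 -0.0013 -1.    ]
[[-0.002, -0.046, 0.008, 0, 0, np.float64(0.0)], [-0.002, -0.046, 0.008, 0, 0, np.float64(0.0)], [-0.002, -0.046, 0.008, 0, 0, np.float64(0.0)], [-0.002, -0.046, 0.008, 0, 0, np.float64(0.0)], [-0.002, -0.046, 0.008, 0, 0, np.float64(0.0)], [-0.002, -0.046, 0.008, 0, 0, np.float64(0.0)], [-0.002, -0.046, 0.008, 0, 0, np.float64(0.0)], [-0.002, -0.046, 0.008, 0, 0, np.float64(0.0)]] ->  [0.5411 0.2577 0.0999] 0.016667084052923303
[[-0.001, -0.0, 0.024, 0, 0, np.float64(0.0)], [-0.001, -0.0, 0.024, 0, 0, np.float64(0.0)], [-0.001, -0.0, 0.024, 0, 0, np.float64(0.0)], [-0.001, -0.0, 0.024, 0, 0, np.float64(0.0)]] ->  [0.5371 0.2577 0.0039] 0.016667084052923303
```

View pics/g8.png

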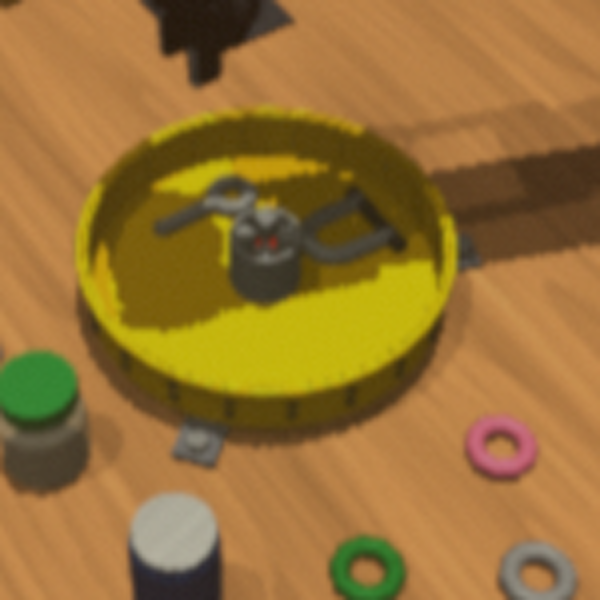

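Both parts are in the basket. The blue, pink and green rings crowd the steel ring, so I'll aim the jaws at about 15° yaw (φ=105) to pass between them.

```bash
python3 -c "
from h import *
rows(((.5376,.2577,.10),105,12))"
```

```text
t 12.60 pos [ 0.5602 -0.1112  0.17  ] yaw 0.03 q6 1.24 F [ 2.6086 -0.437   2.84  ] w 0.350 zax [ 0.0122 -0.0041 -0.9999]
[[-0.002, -0.031, 0.006, 0, 0, np.float64(-8.7)], [0.003, -0.031, 0.006, 0, 0, np.float64(-8.7)], [0.007, -0.03, 0.006, 0, 0, np.float64(-8.7)], [0.012, -0.028, 0.006, 0, 0, np.float64(-8.7)], [0.016, -0.026, 0.006, 0, 0, np.float64(-8.7)], [0.02, -0.024, 0.006, 0, 0, np.float64(-8.7)], [0.023, -0.02, 0.006, 0, 0, np.float64(-8.7)], [0.026, -0.017, 0.006, 0, 0, np.float64(-8.7)], [0.028, -0.012, 0.006, 0, 0, np.float64(-8.7)], [0.03, -0.008, 0.006, 0, 0, np.float64(-8.7)], [0.031, -0.003, 0.006, 0, 0, np.float64(-8.7)], [0.031, 0.001, 0.006, 0, 0, np.float64(-8.7)]] ->  [0.5381 0.2586 0.098 ] 104.43090786775527
```

>>> send_rows([
  [-0.002, -0.031, 0.006, 0, 0, -8.7],
  [0.003, -0.031, 0.006, 0, 0, -8.7],
  [0.007, -0.03, 0.006, 0, 0, -8.7],
  [0.012, -0.028, 0.006, 0, 0, -8.7],
  [0.016, -0.026, 0.006, 0, 0, -8.7],
  [0.02, -0.024, 0.006, 0, 0, -8.7],
  [0.023, -0.02, 0.006, 0, 0, -8.7],
], grip=0.9)

```text
time: 13.48
tool_pos: [0.5431, 0.1063, 0.1182]
tool_rot: [0.0, 0.861, 0.509, 0.0]
contact_force: [0.8, 0.1, 0.2]
gripper_width: 0.899
```

>>> send_rows([
  [0.026, -0.017, 0.006, 0, 0, -8.7],
  [0.028, -0.012, 0.006, 0, 0, -8.7],
  [0.03, -0.008, 0.006, 0, 0, -8.7],
  [0.031, -0.003, 0.006, 0, 0, -8.7],
  [0.031, 0.001, 0.006, 0, 0, -8.7],
  [0, 0, 0, 0, 0, 0],
])

```text
time: 14.22
tool_pos: [0.5336, 0.2612, 0.0877]
tool_rot: [-0.0, 0.612, 0.791, -0.0]
contact_force: [-0.1, -0.6, 0.4]
gripper_width: 0.895
```

```bash
python3 -c "
from h import *
rows(((.5376,.2577,.002),105,5))"
```

```text
t 14.22 pos [0.5336 0.2612 0.0877] yaw 104.53 q6 0.08 F [-0.1337 -0.5905  0.4259] w 0.895 zax [-0.0009 -0.0002 -1.    ]
[[-0.001, 0.001, 0.017, 0, 0, np.float64(-0.1)], [-0.001, 0.001, 0.017, 0, 0, np.float64(-0.1)], [-0.001, 0.001, 0.017, 0, 0, np.float64(-0.1)], [-0.001, 0.001, 0.017, 0, 0, np.float64(-0.1)], [-0.001, 0.001, 0.017, 0, 0, np.float64(-0.1)]] ->  [0.5397 0.2576 0.0027] 105.03495858353787
```

>>> send_rows([
  [-0.001, 0.001, 0.02, 0, 0, 0],
  [-0.001, 0.001, 0.02, 0, 0, 0],
  [-0.001, 0.001, 0.02, 0, 0, 0],
  [-0.001, 0, 0.015, 0, 0, 0],
  [0, 0, 0.006, 0, 0, 0],
  [0, 0, 0, 0, 0, 0],
])

```text
time: 14.98
tool_pos: [0.5381, 0.2565, 0.0068]
tool_rot: [-0.0, 0.613, 0.79, -0.0]
contact_force: [0.5, 0.6, -0.8]
gripper_width: 0.901
```

```bash
python3 -c "
from h import *
rows(((.5376,.2577,.002),105,1))
S=manip.grab_frame('scene')
cv2.imwrite('pics/g9.png',crop(S,270,200,120,120,4))"
```

```text
t 14.97 pos [0.5381 0.2565 0.0068] yaw 104.40 q6 0.07 F [ 0.4831  0.5728 -0.8001] w 0.901 zax [-0.0006 -0.0002 -1.    ]
[[0.001, -0.0, 0.005, 0, 0, np.float64(-0.6)]] ->  [0.5378 0.2575 0.0018] 105.00426897252235
```

View pics/g9.png

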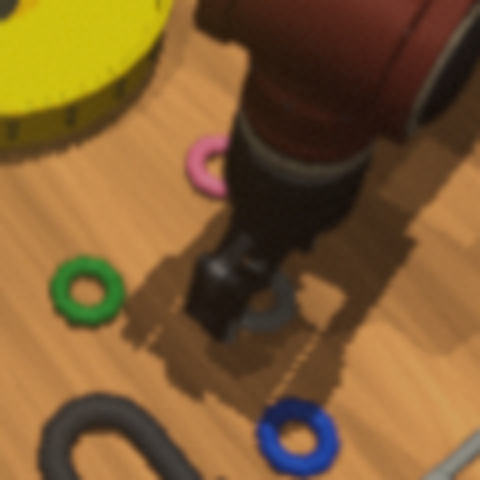

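The fingers straddle the steel ring and clear the coloured ones. I'll close.

>>> send_rows([
  [0.001, 0, 0.005, 0, 0, 0],
  [0, 0, 0, 0, 0, 0],
  [0, 0, 0, 0, 0, 0],
  [0, 0, 0, 0, 0, 0],
  [0, 0, 0, 0, 0, 0],
  [0, 0, 0, 0, 0, 0],
], grip=0)

```text
time: 15.78
tool_pos: [0.5384, 0.2579, 0.0028]
tool_rot: [0.0, 0.613, 0.79, 0.001]
contact_force: [0.7, 1.4, 2.6]
gripper_width: 0.526
```

>>> send_rows([
  [0, 0, -0.02, 0, 0, 0],
  [0, 0, -0.05, 0, 0, 0],
  [0, 0, -0.04, 0, 0, 0],
])

```text
time: 16.15
tool_pos: [0.5378, 0.2574, 0.1145]
tool_rot: [0.0, 0.613, 0.79, -0.0]
contact_force: [0.7, -0.7, -2.1]
gripper_width: 0.522
```

```bash
python3 -c "
from h import *
rows(((.552,.043,.12),90,6),((.552,.043,.02),90,4))
S=manip.grab_frame('scene')
cv2.imwrite('pics/g10.png',crop(S,270,180,120,140,4))"
```

```text
t 16.15 pos [0.5378 0.2574 0.1145] yaw 104.41 q6 0.07 F [ 0.6813 -0.7485 -2.1418] w 0.522 zax [ 0.0003 -0.0003 -1.    ]
[[-0.035, -0.007, -0.001, 0, 0, np.float64(2.4)], [-0.035, -0.005, -0.001, 0, 0, np.float64(2.4)], [-0.036, -0.004, -0.001, 0, 0, np.float64(2.4)], [-0.036, -0.002, -0.001, 0, 0, np.float64(2.4)], [-0.036, -0.001, -0.001, 0, 0, np.float64(2.4)], [-0.036, 0.001, -0.001, 0, 0, np.float64(2.4)]] ->  [0.5513 0.0424 0.1205] 90.00518103735898
[[0.0, 0.0, 0.025, 0, 0, np.float64(0.0)], [0.0, 0.0, 0.025, 0, 0, np.float64(0.0)], [0.0, 0.0, 0.025, 0, 0, np.float64(0.0)], [0.0, 0.0, 0.025, 0, 0, np.float64(0.0)]] ->  [0.5513 0.0424 0.0205] 90.00518103735898
```

View pics/g10.png

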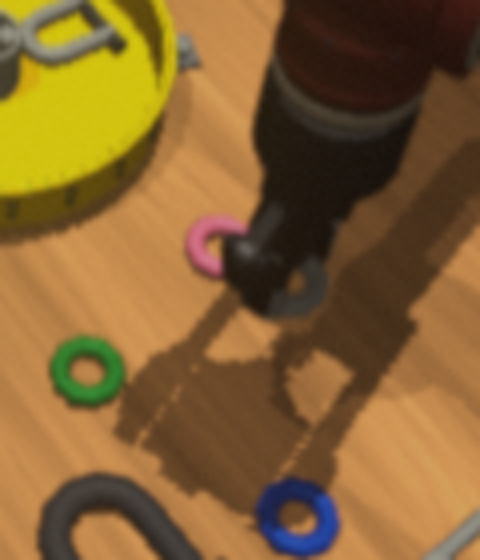

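The ring is held. I'll carry it to the left side of the basket.

>>> send_rows([
  [-0.035, -0.007, -0.001, 0, 0, 2.4],
  [-0.035, -0.005, -0.001, 0, 0, 2.4],
  [-0.036, -0.004, -0.001, 0, 0, 2.4],
  [-0.036, -0.002, -0.001, 0, 0, 2.4],
  [-0.036, -0.001, -0.001, 0, 0, 2.4],
  [-0.036, 0.001, -0.001, 0, 0, 2.4],
  [0, 0, 0, 0, 0, 0],
])

```text
time: 17.08
tool_pos: [0.5512, 0.0406, 0.1186]
tool_rot: [0.0, 0.708, 0.706, -0.0]
contact_force: [-0.1, 0.7, -1.8]
gripper_width: 0.521
```

>>> send_rows([
  [0, 0, 0.025, 0, 0, 0],
  [0, 0, 0.025, 0, 0, 0],
  [0, 0, 0.025, 0, 0, 0],
  [0, 0, 0.023, 0, 0, 0],
  [0, 0, 0, 0, 0, 0],
])

```text
time: 17.7
tool_pos: [0.5491, 0.0436, 0.0181]
tool_rot: [-0.002, 0.707, 0.708, -0.002]
contact_force: [0.1, 0.2, -1.2]
gripper_width: 0.525
```

```bash
python3 -c "
from h import *
rows(((.552,.043,.017),90,1))
S=manip.grab_frame('scene')
cv2.imwrite('pics/g11.png',crop(S,200,130,130,130,4))"
```

```text
t 17.70 pos [0.5491 0.0436 0.0181] yaw 90.07 q6 -0.06 F [ 0.1329  0.2207 -1.2272] w 0.525 zax [-0.0054  0.0005 -1.    ]
[[-0.001, 0.003, 0.001, 0, 0, np.float64(0.1)]] ->  [0.5521 0.0426 0.0171] 89.97235082948967
```

View pics/g11.png

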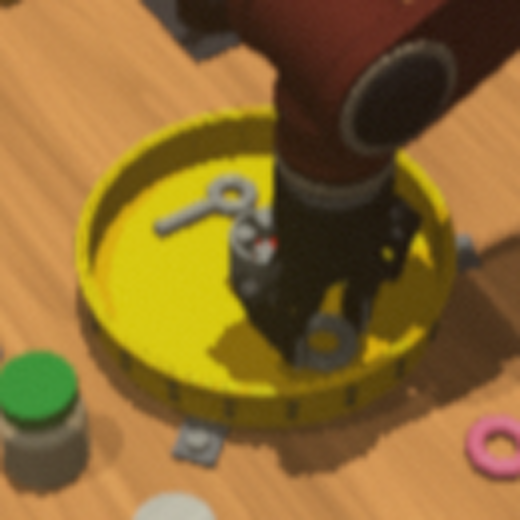

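>>> send_rows([
  [0, 0, 0.002, 0, 0, 0],
  [0, 0, 0, 0, 0, 0],
  [0, 0, 0, 0, 0, 0],
  [0, 0, -0.03, 0, 0, 0],
  [0, 0, -0.06, 0, 0, 0],
  [0, 0, -0.06, 0, 0, 0],
  [0, 0, -0.04, 0, 0, 0],
], grip=0.72)

```text
time: 18.62
tool_pos: [0.5525, 0.0426, 0.2126]
tool_rot: [0.002, 0.707, 0.707, 0.002]
contact_force: [0.6, -0.8, 0.9]
gripper_width: 0.72
```

```bash
python3 -c "
from h import *
rows(((.408,-.315,.17),32.3,8),((.408,-.315,.075),32.3,4))
S=manip.grab_frame('scene')
cv2.imwrite('pics/g12.png',crop(S,200,130,150,150,4))"
```

```text
t 18.62 pos [0.5525 0.0426 0.2126] yaw 90.01 q6 -0.06 F [ 0.6252 -0.7933  0.9072] w 0.720 zax [ 0.0051 -0.0002 -1.    ]
[[-0.045, -0.018, 0.005, 0, 0, np.float64(7.2)], [-0.047, -0.012, 0.005, 0, 0, np.float64(7.2)], [-0.048, -0.006, 0.005, 0, 0, np.float64(7.2)], [-0.048, -0.0, 0.005, 0, 0, np.float64(7.2)], [-0.048, 0.006, 0.005, 0, 0, np.float64(7.2)], [-0.047, 0.012, 0.005, 0, 0, np.float64(7.2)], [-0.045, 0.017, 0.005, 0, 0, np.float64(7.2)], [-0.042, 0.023, 0.005, 0, 0, np.float64(7.2)]] ->  [ 0.4095 -0.3161  0.1726] 32.40948468263794
[[-0.0, -0.0, 0.024, 0, 0, np.float64(0.0)], [-0.0, -0.0, 0.024, 0, 0, np.float64(0.0)], [-0.0, -0.0, 0.024, 0, 0, np.float64(0.0)], [-0.0, -0.0, 0.024, 0, 0, np.float64(0.0)]] ->  [ 0.4095 -0.3161  0.0766] 32.40948468263794
```

View pics/g12.png

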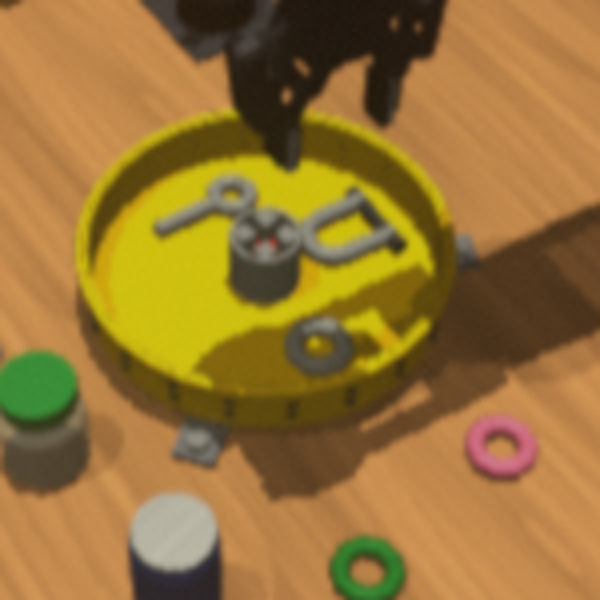

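All three parts lie flat in the basket. Next is the key.

>>> send_rows([
  [-0.045, -0.018, 0.005, 0, 0, 7.2],
  [-0.047, -0.012, 0.005, 0, 0, 7.2],
  [-0.048, -0.006, 0.005, 0, 0, 7.2],
  [-0.048, 0, 0.005, 0, 0, 7.2],
  [-0.048, 0.006, 0.005, 0, 0, 7.2],
  [-0.047, 0.012, 0.005, 0, 0, 7.2],
  [-0.045, 0.017, 0.005, 0, 0, 7.2],
  [-0.042, 0.023, 0.005, 0, 0, 7.2],
], grip=0.7)

```text
time: 19.68
tool_pos: [0.4076, -0.3175, 0.1684]
tool_rot: [0.0, 0.961, 0.277, 0.0]
contact_force: [0.1, -0.5, -0.5]
gripper_width: 0.703
```

>>> send_rows([
  [0, 0, 0.01, 0, 0, 0],
  [0, 0, 0.01, 0, 0, 0],
  [0, 0, 0, 0, 0, 0],
])

```text
time: 20.05
tool_pos: [0.4082, -0.3145, 0.1468]
tool_rot: [-0.001, 0.96, 0.28, -0.001]
contact_force: [0.5, 0.2, -0.2]
gripper_width: 0.699
```

```bash
python3 -c "
from h import *
rows(((.408,-.315,.067),32.3,4))
S=manip.grab_frame('scene');T=manip.grab_frame('top')
cv2.imwrite('pics/g13.png',np.hstack([crop(S,215,60,80,90,4),crop(T,320,210,80,90,4)]))"
```

```text
t 20.05 pos [ 0.4082 -0.3145  0.1468] yaw 32.52 q6 0.20 F [ 0.4539  0.2101 -0.1857] w 0.699 zax [-0.0017  0.0021 -1.    ]
[[-0.0, 0.0, 0.02, 0, 0, np.float64(0.1)], [-0.0, 0.0, 0.02, 0, 0, np.float64(0.1)], [-0.0, 0.0, 0.02, 0, 0, np.float64(0.1)], [-0.0, 0.0, 0.02, 0, 0, np.float64(0.1)]] ->  [ 0.4082 -0.3145  0.0668] 32.11906792278737
```

View pics/g13.png

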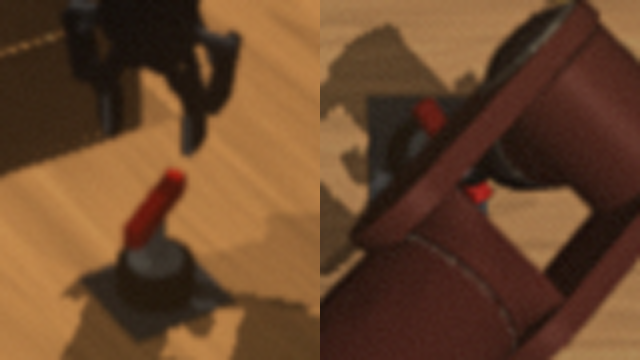

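The fingers are above and on both sides of the bar. I'll descend, then close.

>>> send_rows([
  [0, 0, 0.02, 0, 0, 0],
  [0, 0, 0.02, 0, 0, 0],
  [0, 0, 0.02, 0, 0, 0],
  [0, 0, 0.019, 0, 0, 0],
  [0, 0, 0, 0, 0, 0],
])

```text
time: 20.78
tool_pos: [0.4072, -0.3146, 0.0668]
tool_rot: [-0.002, 0.96, 0.279, -0.001]
contact_force: [-0.3, 0.5, -0.2]
gripper_width: 0.699
```

>>> send_rows([
  [0, 0, 0, 0, 0, 0],
  [0, 0, 0, 0, 0, 0],
  [0, 0, 0, 0, 0, 0],
  [0, 0, 0, 0, 0, 0],
  [0, 0, 0, 0, 0, 0],
  [0, 0, 0, 0, 0, 0],
], grip=0)

```text
time: 21.52
tool_pos: [0.4088, -0.3164, 0.0704]
tool_rot: [0.0, 0.96, 0.279, 0.0]
contact_force: [-1.2, 2.3, 6.4]
gripper_width: 0.199
```

```bash
python3 -c "
from h import *
rows(((.408,-.315,.067),32.3,4))
S=manip.grab_frame('scene')
cv2.imwrite('pics/g14.png',crop(S,215,60,80,90,5))"
```

```text
t 21.52 pos [ 0.4088 -0.3164  0.0704] yaw 32.42 q6 0.20 F [-1.2179  2.3414  6.3662] w 0.199 zax [ 0.0008 -0.0007 -1.    ]
[[0.0, -0.0, 0.001, 0, 0, np.float64(0.0)], [0.0, -0.0, 0.001, 0, 0, np.float64(0.0)], [0.0, -0.0, 0.001, 0, 0, np.float64(0.0)], [0.0, -0.0, 0.001, 0, 0, np.float64(0.0)]] ->  [ 0.4088 -0.3164  0.0664] 32.41590492113175
```

View pics/g14.png

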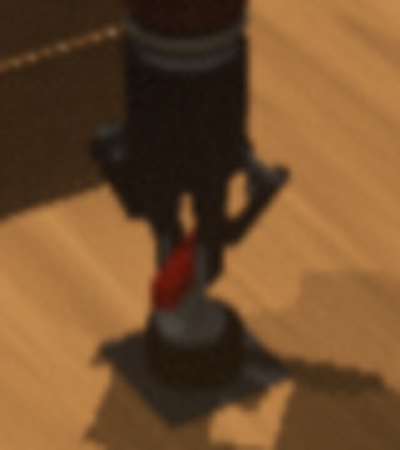

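The key is gripped. I'll lift it straight out.

>>> send_rows([
  [0, 0, -0.02, 0, 0, 0],
  [0, 0, -0.025, 0, 0, 0],
  [0, 0, -0.03, 0, 0, 0],
  [0, 0, -0.025, 0, 0, 0],
  [0, 0, 0, 0, 0, 0],
])

```text
time: 22.2
tool_pos: [0.4093, -0.3171, 0.1712]
tool_rot: [0.002, 0.96, 0.279, 0.001]
contact_force: [-0.0, -0.3, -2.3]
gripper_width: 0.202
```

```bash
python3 -c "
from h import *
rows(((.5465,-.0325,.17),10,8),((.5465,-.0325,.145),10,4))
S=manip.grab_frame('scene');T=manip.grab_frame('top')
cv2.imwrite('pics/g15.png',np.hstack([crop(S,215,50,80,100,5),crop(T,320,200,80,100,5)]))"
```

```text
t 22.20 pos [ 0.4093 -0.3171  0.1712] yaw 32.41 q6 0.20 F [-0.0418 -0.3349 -2.3078] w 0.202 zax [ 0.0032 -0.0035 -1.    ]
[[0.034, -0.021, 0.0, 0, 0, np.float64(2.8)], [0.032, -0.022, 0.0, 0, 0, np.float64(2.8)], [0.031, -0.024, 0.0, 0, 0, np.float64(2.8)], [0.03, -0.026, 0.0, 0, 0, np.float64(2.8)], [0.029, -0.027, 0.0, 0, 0, np.float64(2.8)], [0.028, -0.028, 0.0, 0, 0, np.float64(2.8)], [0.026, -0.03, 0.0, 0, 0, np.float64(2.8)], [0.025, -0.031, 0.0, 0, 0, np.float64(2.8)]] ->  [ 0.5469 -0.0321  0.1712] 10.012702484488592
[[-0.0, 0.0, 0.007, 0, 0, np.float64(0.0)], [-0.0, 0.0, 0.007, 0, 0, np.float64(0.0)], [-0.0, 0.0, 0.007, 0, 0, np.float64(0.0)], [-0.0, 0.0, 0.007, 0, 0, np.float64(0.0)]] ->  [ 0.5469 -0.0321  0.1432] 10.012702484488592
```

View pics/g15.png

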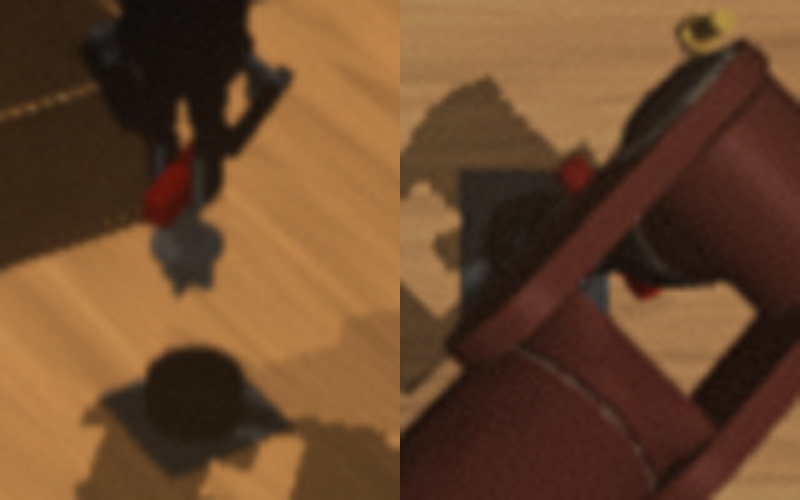

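The key is clear of the stand and hangs upright. I'll carry it to hover over the hub while turning to yaw 10°.

>>> send_rows([
  [0.034, -0.021, 0, 0, 0, 2.8],
  [0.032, -0.022, 0, 0, 0, 2.8],
  [0.031, -0.024, 0, 0, 0, 2.8],
  [0.03, -0.026, 0, 0, 0, 2.8],
  [0.029, -0.027, 0, 0, 0, 2.8],
  [0.028, -0.028, 0, 0, 0, 2.8],
  [0.026, -0.03, 0, 0, 0, 2.8],
  [0.025, -0.031, 0, 0, 0, 2.8],
])

```text
time: 23.3
tool_pos: [0.5451, -0.0296, 0.1667]
tool_rot: [-0.0, 0.996, 0.086, -0.002]
contact_force: [0.1, -0.1, -2.0]
gripper_width: 0.2
```

>>> send_rows([
  [0, 0, 0.01, 0, 0, 0],
  [0, 0, 0.005, 0, 0, 0],
  [0, 0, 0, 0, 0, 0],
  [0, 0, 0, 0, 0, 0],
])

```text
time: 23.8
tool_pos: [0.5456, -0.0319, 0.1542]
tool_rot: [0.0, 0.996, 0.087, -0.0]
contact_force: [0.6, -0.2, -1.5]
gripper_width: 0.195
```

```bash
python3 -c "
from h import *
rows(((.5465,-.0325,.145),10,4))
S=manip.grab_frame('scene');T=manip.grab_frame('top')
np.save('pics/s16.npy',S);np.save('pics/t16.npy',T)
cv2.imwrite('pics/g16.png',crop(S,220,120,90,110,6)[:600])
cv2.imwrite('pics/g16t.png',crop(T,210,150,110,110,5))"
```

```text
t 23.80 pos [ 0.5456 -0.0319  0.1542] yaw 9.94 q6 1.20 F [ 0.5534 -0.2487 -1.4584] w 0.195 zax [-0.0002 -0.     -1.    ]
[[0.0, 0.0, 0.002, 0, 0, np.float64(-0.0)], [0.0, 0.0, 0.002, 0, 0, np.float64(-0.0)], [0.0, 0.0, 0.002, 0, 0, np.float64(-0.0)], [0.0, 0.0, 0.002, 0, 0, np.float64(-0.0)]] ->  [ 0.5456 -0.0319  0.1462] 9.937990707099969
```

View pics/g16.png

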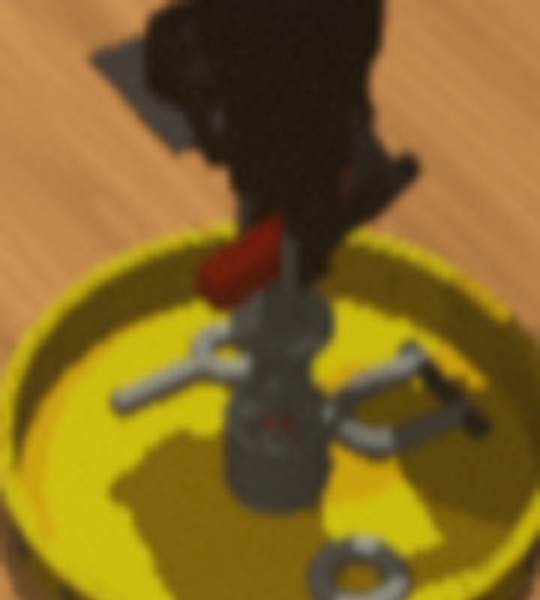

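View pics/g16t.png

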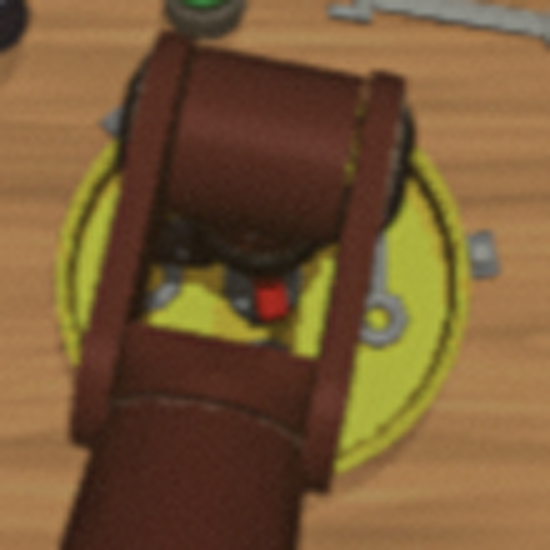

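In the scene view the collar is at about (267,174) and the hub at about (266,190). The arm mostly hides the top view. I'll zoom in with more contrast.

```bash
python3 -c "
from h import *
S=np.load('pics/s16.npy')
c=crop(S,245,155,45,55,12)
c=np.clip(c.astype(float)*1.8,0,255).astype(np.uint8)
for i in range(0,45,5): cv2.line(c,(i*12,0),(i*12,6),(255,255,255),1); cv2.putText(c,str(245+i),(i*12,18),0,.4,(255,255,255),1)
for i in range(0,50,5): cv2.putText(c,str(155+i),(0,i*12+6),0,.4,(255,255,255),1)
cv2.imwrite('pics/g17.png',c[:600])
p=proj('scene',[[.5456,-.0319,.118],[.5456,-.0319,.124],[.5456,-.0319,.09],[.547,-.032,.06]]);print(p)
"
```

```text
[[266.3676 173.8661]
 [266.4001 172.3166]
 [266.2198 180.9175]
 [265.6345 188.3429]]
```

View pics/g17.png

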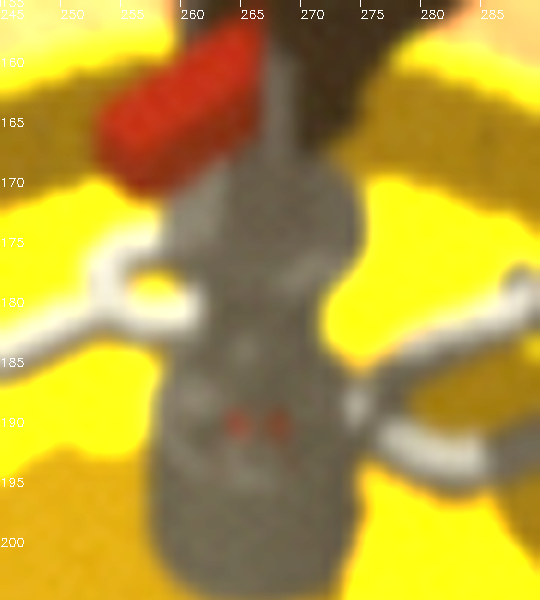

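```bash
python3 -c "
from h import *
T=np.load('pics/t16.npy');T0=np.load('pics/top0.npy');S0=np.load('pics/scene0.npy')
p=pix(mask(T,'red'),(250,195,30,30));print(len(p),p.min(0),p.max(0),p.mean(0))
f=T.astype(float);r=f[...,2]-f[...,1]
print(np.round(r[200:218,256:274]).astype(int))
a=np.radians(9.94);x=np.array([np.cos(a),np.sin(a),0]);y=np.array([-np.sin(a),np.cos(a),0]);k=np.array([.5456,-.0319,0])
z=.1542-.064
for zz in (.07,.092):
  print(zz,proj('top',[k-.045*x-.009*y+[0,0,z+zz],k-.045*x+.009*y+[0,0,z+zz]]))
a=crop(T0,246,190,32,32,12);b=crop(S0,250,175,32,32,12)
cv2.imwrite('pics/g18.png',np.clip(np.hstack([a,b])*1.2,0,255).astype(np.uint8))
print(proj('top',[[.546,-.0345,.06]]),proj('scene',[[.546,-.0345,.06]]))
"
```

```text
38 [261. 207.] [267. 213.] [263.7632 209.9737]
[[  7  10  12  15  11  12  13  14  13  11  12  10   9   7   6   6  10  14]
 [  7   5   7   5   9   7   6   8   8   6   8   6   5   8   7   8  13  17]
 [  7   9   5   9   6   6   6   5   6   6   6   7   8   6  13  13  18  17]
 [  7   8   5   6   8   6   5   5   6   7   7   7   6   8  14  21  22  16]
 [  3   4   5   7   7   9  10   7  12   9   8   4   4   6  14  21  22  15]
 [  6   2   4   7  11  17  21  21  22  23  15   7   3   5  12  19  13   4]
 [  5   4   3   6  20  33  40  39  41  48  38  14   2   5  14  17   4  -4]
 [  5   4   4   4  16  45  63  67  71  85  70  24   3   6  14  13   2  -5]
 [  3   4   5   4  20  68 104 112 113 114  88  35   4   5   8   2  -3  -6]
 [  4   3  -1   1  17  71 110 121 120 119 101  50   7   3   0  -5  -6  -7]
 [  4  -1  -1  -2  13  66 106 118 120 118 103  57  11   5  -1  -6  -6  -5]
 [  8   0   2   0  12  60 105 118 119 118 106  66  19   9   3  -4  -5  -5]
 [ 14   7   5   1   7  43  94 114 112 107  94  54  21  14   3  -4  -7  -5]
 [ 15  11  10   4   6  26  65  85  75  61  47  26  21  16   2  -2  -8  -5]
 [ 16  14  13  10   9   9  23  31  26  23  18  15  18  12   0  -4  -7  -8]
 [ 15  16  15  14  13  12  10  12  14  15  14  16  17   4  -3  -7  -6  -6]
 [ 14  15  14  16  15  15  15  15  14  17  17  21  17   4  -4  -7  -5  -3]
 [ 19  16  18  17  15  11  11  11  12  14  19  20  19   3  -6  -4  -7  -2]]
0.07 [[267.0905 214.1165]
 [261.0652 215.1627]]
0.092 [[267.2508 213.0865]
 [261.108  214.1528]]
[[262.0253 205.021 ]] [[265.4327 187.64  ]]
```

View pics/g18.png

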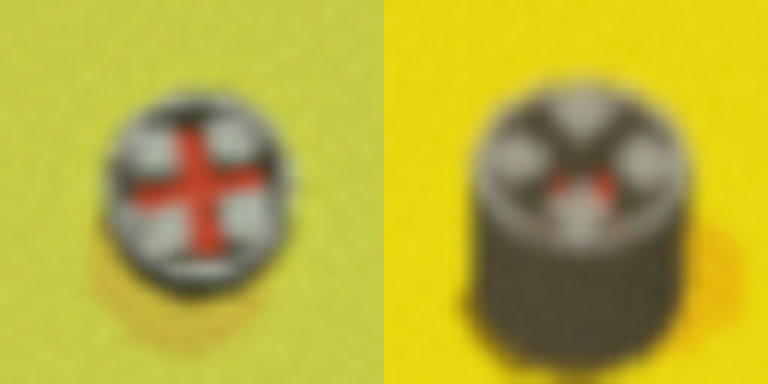

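```bash
python3 -c "
from h import *
S=np.load('pics/s16.npy')
f=S.astype(float);r=f[...,2]-f[...,1]
print(np.round(r[154:173,250:268]).astype(int))
a=np.radians(9.94);x=np.array([np.cos(a),np.sin(a),0]);y=np.array([-np.sin(a),np.cos(a),0]);k=np.array([.5456,-.0319,0])
z=.1542-.064
for zz in (.07,.092):
 print(zz,proj('scene',[k+.045*x-.009*y+[0,0,z+zz],k+.045*x+.009*y+[0,0,z+zz],k+.009*y+[0,0,z+zz]]))
g=cv2.cvtColor(S,cv2.COLOR_BGR2HSV)[...,1].astype(int)
print('sat');print(g[168:192:2,254:280])
"
```

```text
[[58 60 59 59 60 57 57 57 52 35 15  9  8 10 12 14 17 12]
 [58 58 58 58 59 59 57 56 52 34 14  9  9 12 19 25 31 17]
 [58 58 57 57 56 53 50 49 45 31 13 11 15 28 39 46 43 21]
 [53 50 48 48 45 39 31 30 30 25 16 21 34 54 64 65 49 22]
 [38 29 27 32 35 27 19 18 22 22 31 48 63 73 78 74 56 22]
 [27 18 15 21 24 24 21 21 24 36 55 70 79 83 84 77 52 19]
 [24 19 17 19 20 21 25 36 44 60 75 81 82 82 82 75 50 17]
 [22 21 21 20 22 28 41 57 71 77 83 82 82 80 79 72 44 14]
 [23 21 23 28 36 49 64 76 80 82 83 82 81 75 70 59 38 12]
 [21 23 26 38 58 71 78 83 82 82 82 79 73 67 59 51 33 13]
 [21 21 31 56 74 79 81 82 81 79 75 69 62 57 51 47 31 11]
 [22 23 33 60 76 81 83 81 78 73 66 60 53 48 48 45 27 11]
 [21 22 33 55 69 76 78 76 69 62 56 50 49 50 42 34 21  9]
 [22 22 31 50 58 66 69 66 59 51 47 47 45 41 32 19 10  8]
 [21 22 28 45 54 58 61 56 52 49 47 42 34 24 19 11  8  7]
 [21 21 23 35 46 53 55 51 49 46 41 31 17 11  8  7  6  6]
 [20 20 19 23 34 45 53 50 45 37 27 17  8  4  7  7  6  6]
 [18 18 17 18 24 32 37 36 32 22 12  7  6  5  6  5  6  6]
 [17 16 16 17 17 21 23 21 17 11  6  4  5  5  6  7  7  5]]
0.07 [[251.5448 
[... 735 characters left out ...]
55  59  66
  111 177 215 231 237 238 240 237]
 [ 33  44  70  88  87  74  46  38  63  77  77  75  75  73  69  71  78 138
  206 236 240 236 239 239 239 235]
 [ 80  58  42  43  42  41  41  52  64  78  72  70  71  72  75  72  82 150
  211 234 238 240 238 218 185 145]
 [234 219 208 196 160  88  66  69  75  70  66  61  63  68  72  69  76 100
  150 195 218 215 185 151  84  51]
 [239 237 234 207 149  81  61  59  70  72  73  66  77  75  72  70  78  69
   78  95 114 112  87  69  72  97]
 [238 236 223 173  90  60  55  52  62  67  81  86  85  86  88  77  78  69
   68  52  40  44  61  73 105 179]
 [240 237 223 172  88  65  70  68  71 102 141 136 110 141 148 105  82  78
   73  57  50  60  52  41  48  74]]
```

Both views agree to about 1 mm. I'll aim for TCP (0.545, −0.033) with the yaw unchanged. Going down close to contact, then re-reading.

>>> send_rows([
  [-0.001, 0.001, 0.01, 0, 0, 0],
  [0, 0, 0.01, 0, 0, 0],
  [0, 0, 0, 0, 0, 0],
  [0, 0, 0, 0, 0, 0],
])

```text
time: 24.4
tool_pos: [0.5451, -0.0322, 0.1341]
tool_rot: [-0.0, 0.996, 0.087, -0.0]
contact_force: [0.6, -0.1, -2.3]
gripper_width: 0.202
```

```bash
python3 -c "
from h import *
rows(((.545,-.0331,.12),10,1))
S=manip.grab_frame('scene')
print(manip.state()['tool_pos'])
S2=manip.grab_frame('scene')
print(manip.state()['tool_pos'])
c=crop(((S.astype(int)+S2)//2).astype(np.uint8),245,155,45,50,12)
c=np.clip(c.astype(float)*1.8,0,255).astype(np.uint8)
cv2.imwrite('pics/g19.png',c)
"
```

```text
t 24.40 pos [ 0.5451 -0.0322  0.1341] yaw 10.02 q6 1.20 F [ 0.6125 -0.0768 -2.291 ] w 0.202 zax [-0.0003  0.     -1.    ]
[[-0.0, 0.001, 0.014, 0, 0, np.float64(0.0)]] ->  [ 0.5452 -0.0332  0.1201] 10.018953165654397
[ 0.5453 -0.0322  0.1345]
[ 0.5454 -0.0322  0.1346]
```

View pics/g19.png

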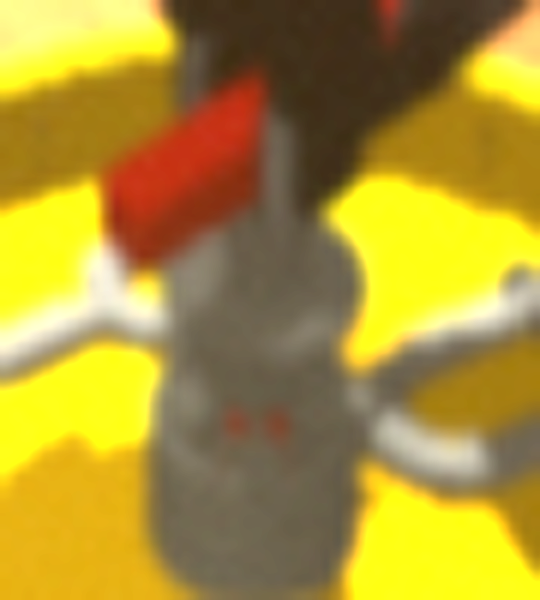

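The collar looks about 0.3 px to the right of the hub axis, so I'll shift 1 mm along −y and descend gently.

>>> send_rows([
  [0, 0.001, 0.004, 0, 0, 0],
  [0, 0, 0.004, 0, 0, 0],
  [0, 0, 0.003, 0, 0, 0],
  [0, 0, 0, 0, 0, 0],
])

```text
time: 25.0
tool_pos: [0.5449, -0.0331, 0.1228]
tool_rot: [-0.0, 0.996, 0.087, -0.0]
contact_force: [0.2, 0.0, -3.0]
gripper_width: 0.198
```

>>> send_rows([
  [0, 0, 0.003, 0, 0, 0],
  [0, 0, 0.002, 0, 0, 0],
  [0, 0, 0, 0, 0, 0],
])

```text
time: 25.38
tool_pos: [0.5451, -0.0332, 0.118]
tool_rot: [-0.0, 0.996, 0.087, -0.0]
contact_force: [-0.7, -0.3, -2.0]
gripper_width: 0.201
```

No contact force at a key bottom of about 0.055 m, so the ribs seem to be in the slots. I'll keep going.

>>> send_rows([
  [0, 0, 0.004, 0, 0, 0],
  [0, 0, 0.004, 0, 0, 0],
  [0, 0, 0, 0, 0, 0],
])

```text
time: 25.75
tool_pos: [0.5448, -0.0331, 0.1096]
tool_rot: [-0.0, 0.996, 0.087, -0.001]
contact_force: [1.3, 0.2, -2.0]
gripper_width: 0.196
```

>>> send_rows([
  [0, 0, 0.004, 0, 0, 0],
  [0, 0, 0.003, 0, 0, 0],
  [0, 0, 0, 0, 0, 0],
])

```text
time: 26.12
tool_pos: [0.5458, -0.0333, 0.1043]
tool_rot: [0.0, 0.996, 0.087, 0.0]
contact_force: [-2.6, 1.2, 4.9]
gripper_width: 0.2
```

The spring is felt (about 7 N including the key's weight). Pressing down.

>>> send_rows([
  [0, 0, 0.004, 0, 0, 0],
  [0, 0, 0.003, 0, 0, 0],
  [0, 0, 0, 0, 0, 0],
])

```text
time: 26.5
tool_pos: [0.546, -0.0333, 0.098]
tool_rot: [0.0, 0.996, 0.087, 0.001]
contact_force: [-2.6, -0.2, 8.7]
gripper_width: 0.195
```

>>> send_rows([
  [0, 0, 0.002, 0, 0, 0],
  [0, 0, 0.002, 0, 0, 0],
  [0, 0, 0, 0, 0, 0],
])

```text
time: 26.88
tool_pos: [0.5463, -0.0333, 0.0965]
tool_rot: [0.0, 0.996, 0.087, 0.0]
contact_force: [-8.8, 2.4, 20.4]
gripper_width: 0.2
```

```bash
python3 -c "
from h import *
rows(((.545,-.0331,.12),10,1))
S=manip.grab_frame('scene')
c=crop(S,245,155,45,50,12)
c=np.clip(c.astype(float)*1.8,0,255).astype(np.uint8)
cv2.imwrite('pics/g20.png',c)
"
```

```text
t 26.88 pos [ 0.5463 -0.0333  0.0965] yaw 10.02 q6 1.20 F [-8.8107  2.4133 20.429 ] w 0.200 zax [ 0.0009 -0.0001 -1.    ]
[[-0.001, -0.0, -0.024, 0, 0, np.float64(0.0)]] ->  [ 0.5453 -0.0334  0.1205] 10.023987939695973
```

View pics/g20.png

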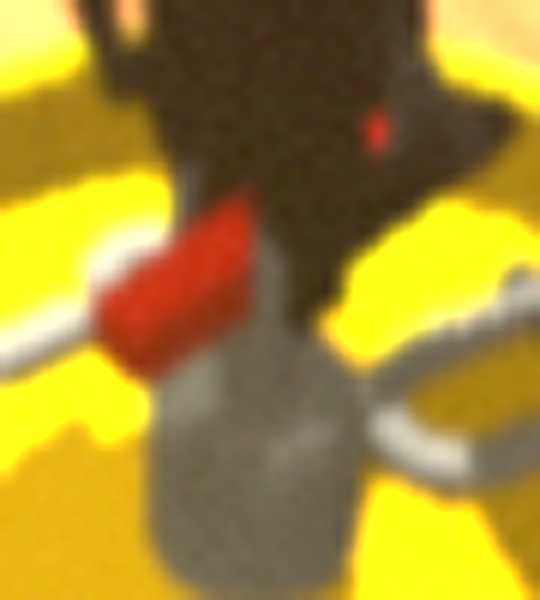

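TCP z = 0.0965 matches the expected home height of 0.0964, and the force jumped from 9 to 20 N at the hard stop. In the picture the collar rests on the hub with no gap and no red slot visible. I'll ease the sideways load by 1 mm, add a little press, and check that it stays steady.

>>> send_rows([
  [-0.001, 0, 0.001, 0, 0, 0],
  [0, 0, 0, 0, 0, 0],
  [0, 0, 0, 0, 0, 0],
  [0, 0, 0, 0, 0, 0],
])

```text
time: 27.42
tool_pos: [0.5462, -0.0333, 0.0964]
tool_rot: [0.0, 0.996, 0.087, 0.002]
contact_force: [-8.5, 2.3, 20.9]
gripper_width: 0.2
```

>>> send_rows([
  [0, 0, 0, 0, 0, 0],
  [0, 0, 0, 0, 0, 0],
  [0, 0, 0, 0, 0, 0],
  [0, 0, 0, 0, 0, 0],
  [0, 0, 0, 0, 0, 0],
  [0, 0, 0, 0, 0, 0],
])

```text
time: 28.18
tool_pos: [0.5462, -0.0333, 0.0964]
tool_rot: [0.0, 0.996, 0.087, 0.002]
contact_force: [-8.7, 3.2, 21.8]
gripper_width: 0.195
```

```bash
python3 -c "
from h import *
rows(((.545,-.0331,.12),10,1))
S=manip.grab_frame('scene');T=manip.grab_frame('top')
cv2.imwrite('pics/g21.png',S);cv2.imwrite('pics/g22.png',T)
"
```

```text
t 28.18 pos [ 0.5462 -0.0333  0.0964] yaw 10.03 q6 1.20 F [-8.6953  3.1766 21.8243] w 0.195 zax [ 0.0031  0.0001 -1.    ]
[[-0.001, -0.0, -0.024, 0, 0, np.float64(0.0)]] ->  [ 0.5452 -0.0335  0.1204] 10.026249191364242
```

View pics/g21.png

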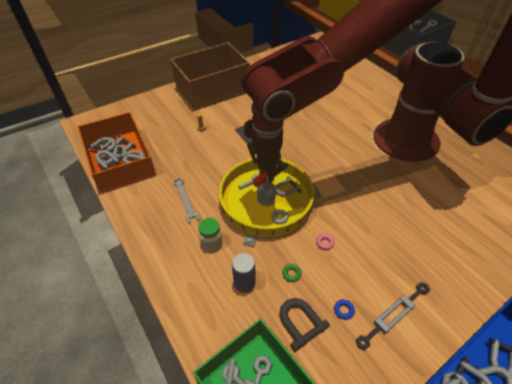

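View pics/g22.png

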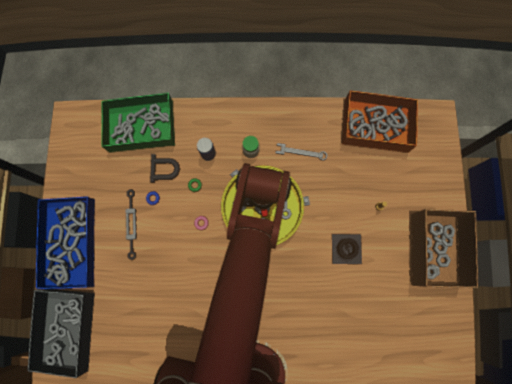

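The spring readings give the same answer: 10.9 N at z = 0.0980 puts home at about 0.0962, against 0.0964 measured. One more small push for margin, then I'll hand in.

>>> send_rows([
  [-0.001, 0, 0.002, 0, 0, 0],
  [0, 0, 0, 0, 0, 0],
  [0, 0, 0, 0, 0, 0],
  [0, 0, 0, 0, 0, 0],
])

```text
time: 28.78
tool_pos: [0.5461, -0.0333, 0.0963]
tool_rot: [0.0, 0.996, 0.087, 0.002]
contact_force: [-11.3, 4.6, 28.9]
gripper_width: 0.202
```

```bash
python3 -c "
from plant import manip
s=manip.state();print(s['time'],s['tool_pos'],s['contact_force'],s['gripper_width'],s['joint_vel'])
if 12<s['contact_force'][2]<38: print(manip.job_done())
"
```

```text
28.775 [ 0.54610159 -0.03329339  0.09633792] [-11.28235034   4.61497022  28.90446341] 0.20207375650986856 [ 0.0023915   0.00022145 -0.00018627  0.00034841 -0.00154916  0.00132504]
the job is handed in; nothing more can be done
None
```

I put the shackle, the eye bolt and then the steel ring into the basket. I then lifted the red key out of its stand, turned it to about 10° to match the slots and slid it into the hub. I handed the job in at 28.8 s, with the key still gripped and pressed down.

**Key seating:** The final tool height was 0.0963 m. I expected 0.0964 m from the grasp height and 0.0962 m from the spring force readings. The force rose sharply at that depth and the tool stopped moving, so the collar is on the hub. The last reading was about 29 N downward.

**Other things on the bench:** The last pictures show the key seated and nothing else visibly moved; the coloured rings are untouched. All three parts showed lying flat in the basket once released. In the final pictures the arm partly hides them.

**Disagreements:**
- The two cameras differed by 2–4 mm on absolute positions, so I set the key over the hub by comparing the two within each view.
- A sideways force of about 12 N remained with the key pressed. A 1 mm shift did not reduce it.

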